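Hang the headphones to air and set the fan timer

TASK

The refurbished headphones have just been wiped down: hang every pair on the desk over the rail of the airing stand, crown across the rail with one ear cup on each side, hanging straight and free, no pair touching another. Once all are up, turn the timer sleeve on the stand until it clicks at 40 minutes. Leave the cup and the dome where they are.

Things in the scene. Friction and masses are not known exactly. Their poses are not given: they have to be found in the camera images.
- hp_black_crown (a point): Headphones, black ear cups, dark steel band; may be absent. Middle of the padded crown, 10 mm under the band's top, 130 mm above the cup bottoms, 10 mm above the pad's underside. Crown 32 mm wide (own y), 20 mm thick, level for 36 mm along own x, then sloping down both ways; own z up. To hang them, pinch the 32 mm width from above, fingertips no lower than the pad's underside.
- hp_black: The same headphones (black ear cups, dark steel band), rigid, 180 to 290 g, standing upright on their two flat-bottomed ear cups. 150 mm across the cups (own x), 140 mm high; cups 52 mm deep (own y), 56 mm high, 90 mm free between them; both ends alike. Origin midway between the cups, level with their bottoms; axes as the crown's.
- hp_white_crown (a point): Headphones, white ear cups, aluminium band; may be absent. Middle of the padded crown, 10 mm under the band's top, 130 mm above the cup bottoms, 10 mm above the pad's underside. Crown 32 mm wide (own y), 20 mm thick, level for 36 mm along own x, then sloping down both ways; own z up. To hang them, pinch the 32 mm width from above, fingertips no lower than the pad's underside.
- hp_white: The same headphones (white ear cups, aluminium band), rigid, 180 to 290 g, standing upright on their two flat-bottomed ear cups. 150 mm across the cups (own x), 140 mm high; cups 52 mm deep (own y), 56 mm high, 90 mm free between them; both ends alike. Origin midway between the cups, level with their bottoms; axes as the crown's.
- hp_blue_crown (a point): Headphones, blue ear cups, aluminium band; may be absent. Middle of the padded crown, 10 mm under the band's top, 130 mm above the cup bottoms, 10 mm above the pad's underside. Crown 32 mm wide (own y), 20 mm thick, level for 36 mm along own x, then sloping down both ways; own z up. To hang them, pinch the 32 mm width from above, fingertips no lower than the pad's underside.
- hp_blue: The same headphones (blue ear cups, aluminium band), rigid, 180 to 290 g, standing upright on their two flat-bottomed ear cups. 150 mm across the cups (own x), 140 mm high; cups 52 mm deep (own y), 56 mm high, 90 mm free between them; both ends alike. Origin midway between the cups, level with their bottoms; axes as the crown's.
- hp_walnut_crown (a point): Headphones, walnut-brown ear cups, dark steel band; may be absent. Middle of the padded crown, 10 mm under the band's top, 130 mm above the cup bottoms, 10 mm above the pad's underside. Crown 32 mm wide (own y), 20 mm thick, level for 36 mm along own x, then sloping down both ways; own z up. To hang them, pinch the 32 mm width from above, fingertips no lower than the pad's underside.
- hp_walnut: The same headphones (walnut-brown ear cups, dark steel band), rigid, 180 to 290 g, standing upright on their two flat-bottomed ear cups. 150 mm across the cups (own x), 140 mm high; cups 52 mm deep (own y), 56 mm high, 90 mm free between them; both ends alike. Origin midway between the cups, level with their bottoms; axes as the crown's.
- rail_mid (a point): Middle of the airing stand's rail (fixed): a level steel bar, 16 mm diameter, along this point's y, its axis 155 mm above the table, 302 mm free between 18 mm posts at y = +-160 mm, open above. Below is a white base, 170 mm wide (x), 30 mm high, y = -180 to +305 mm, with two fan grilles. Headphones hung crown over rail, a cup on either side, clear the base by 13 mm.
- timer_grip (a point): Centre of the timer sleeve: black ribbed upright cylinder, 48 mm diameter, 36 mm high, this point half-way up and 18 mm above the 104 mm dial plate (top 32.5 mm above the table), 245 mm along the rail's +y from its middle. Orange line points along own -x. Fixed dial: 0 to 60 in tens, every 30 degrees clockwise from above; 0 on the stand's -x side, 30 +y, 60 +x.
- timer (a joint): Timer sleeve angle, rad: 0 at mark 0, growing clockwise seen from above, pi/6 per 10 minutes: 2.094 at mark 40, pi (stop) at 60. Grip it across its diameter and turn. A sprung ball clicks it into place at each numbered mark (about 0.08 N m to pass on); left between marks it springs to the nearest.
- cup: Bystander: green ceramic cup, 76 mm across, 85 mm high; origin at its underside.
- dome: Bystander: clear acrylic dust dome over a copper-coloured driver, 116 mm across, 98 mm high with its knob; origin at its underside.
Not all that is in view belongs to the job. What is shaped like the hp_black but pink is not meant.

How it is judged (in metres and radians):
On the way, in this order (a step that is already met when the one before it is completed fails the run):
1. all the headphones present hang over the rail, released, at rest and clear of one another (x of hp_black_crown in the frame of rail_mid between -0.03 and 0.03 m and y of hp_black_crown in the frame of rail_mid between -0.15 and 0.15 m and z of hp_black_crown in the frame of rail_mid between 0.01 and 0.025 m and angle between each of hp_black_crown, hp_white_crown, hp_blue_crown, hp_walnut_crown's own z axis and vertical below 0.25 rad and angle between the y axis of each of hp_black_crown, hp_white_crown, hp_blue_crown, hp_walnut_crown and the y axis of rail_mid, either way round below 0.3 rad and linear speed of each of hp_black, hp_white, hp_blue, hp_walnut below 0.03 m/s and contact force between each of hp_black, hp_white, hp_blue, hp_walnut and the fingers below 0.05 N and x of hp_white_crown in the frame of rail_mid between -0.03 and 0.03 m and y of hp_white_crown in the frame of rail_mid between -0.15 and 0.15 m and z of hp_white_crown in the frame of rail_mid between 0.01 and 0.025 m and x of hp_blue_crown in the frame of rail_mid between -0.03 and 0.03 m and y of hp_blue_crown in the frame of rail_mid between -0.15 and 0.15 m and z of hp_blue_crown in the frame of rail_mid between 0.01 and 0.025 m and x of hp_walnut_crown in the frame of rail_mid between -0.03 and 0.03 m and y of hp_walnut_crown in the frame of rail_mid between -0.15 and 0.15 m and z of hp_walnut_crown in the frame of rail_mid between 0.01 and 0.025 m and contact force between hp_black and hp_white below 0.05 N and contact force between each of hp_black, hp_white and hp_blue below 0.05 N and contact force between each of hp_black, hp_white, hp_blue and hp_walnut below 0.05 N), for 0.3 s.
2. the timer sleeve stands at 40 (value of joint timer between 1.954 and 2.234 rad), for 0.3 s.
At the end, for the whole second after the job is handed in: Each pair present hangs on the rail: crown point within 30 mm of its axis sideways, 150 mm of its middle along it, 10-25 mm above it; upright to 0.25 rad, own y along the rail to 0.30 rad; at rest, released, touching no other pair. Timer at 40 (2.094 +- 0.14 rad), set after all were hung (all of step 1 and all of step 2 and velocity of joint timer below 0.1 rad/s).
It fails at once if the cup is displaced by more than 30 mm (distance of cup from where it was at the start of the episode above 0.03 m).
It fails at once if the dome is displaced by more than 30 mm (distance of dome from where it was at the start of the episode above 0.03 m).
Of hp_black, hp_white, hp_blue, hp_walnut only 3 to 4 are there at a start; the rules pass over those that are not, and their reading is None.
At some moment in a run one of hp_black, hp_white, hp_blue, hp_walnut may be knocked a few centimetres aside while the robot is not near it.
It also fails if it takes over 210 s, if anything falls off the work surface, if the arm or the gripper's body presses on something with over 40 N, if the wrist force passes 120 N, or if a joint passes its speed limit or range.

ROBOT

A 6-joint arm with a two-finger parallel gripper is mounted at the origin on the work surface. World frame = base frame: x ahead of the robot, y to its left, z up, the work surface at z = 0. Lengths are in m, angles in degrees, forces in N, time in s.
With the tool pointing down it reaches from about 0.35 to 0.875 m from the base axis. Payload 4.2 kg.
Tool frame: the origin (TCP) lies between the finger pads; the fingertips stand 11 mm ahead of it and the grasp point (between the pads) lies 8 mm behind it; z points along the fingers, y is the direction in which the jaws open and shut (so a half turn about z gives the same grasp; the last joint's range is limited). The gripper opens to 87 mm and grips with 3 to 60 N. Pads are 19 mm wide; open, the fingers measure 117 mm over their backs; the gripper's body (75 mm by 190 mm) begins 51 mm behind the grasp point.
Start: joints at [89.702, 22.042, 0.453, 0, -68.411, -14.817], TCP at [0.163, 0.603, 0.208] pointing down, gripper open.
Joint ranges: [-179.83, 179.83], [-69.29, 118.12], [-61.27, 80.66], [-181.25, 117.63], [-171.15, -9.14], [-177.46, 177.46]. Speed limits (degrees/s): [159.86, 159.86, 180, 180, 180, 180].

INTERFACE

Orientations are given as a 3x3 rotation matrix whose columns are the frame's x, y, z axes.
In Python, from station import sense, capture, get_calibration, finish_job, search_frame, cut_out gives the robot as it stands.
- The arm moves only by the tool arm_command, never from a script. Its argument "rows" is a list of rows, each an object with "fingers": the opening in per cent of the stroke, from 0 (shut) to 100 (fully open); "travel": the shift along the tool's x, y, z in cm, a list of three; "roll": the turn about the tool's z in degrees. A call has 1 to 10 rows; each row is the pose to reach, as a shift and turn from the pose commanded when the call began, along the tool's axes at that moment; what a row does not reach only later rows make up. A row lasts 1/10 s, in which the tool goes at most 50 mm and 8.59 degrees, less where a joint would pass 70% of its speed; a pose out of reach is approached as far as the arm can. A call with a gripper value outside its range is refused whole. The fingers move at their own pace and stop on an object; the grip force is fixed at half the most. Time passes only in rows, so rows that repeat a pose let the fingers close. It gives the time, the measured TCP pose, the force and the opening at its end, in the units of the state.
- sense(): the state, without advancing time (a new reading comes with each control period).
- capture(name): name is "scene" or "top" or "wrist"; returns (picture, depth): 400x640x3 uint8, red, green, blue; 400x640 float32, m along the optical axis (not along the pixel's ray), 0 where there is no reading.
- get_calibration(name): a dict with "fov_y" (degrees; the focal length in pixels is half the picture's height over the tangent of half this angle, whatever the lens; pixels are square), "cx", "cy" (the principal point, pixels), "origin" and "attitude" of the camera in the world; the wrist camera has in their place "mount" (4x4, takes a point from camera to tool coordinates, whose origin is the TCP and whose axes are the flange's). Camera axes: x right, y down, z forward; pixel columns grow to the right and rows downward; lengths in m; the calibration is good to about 2 mm. The wrist camera is an equidistant fisheye: a pixel r from the principal point sees the ray r / f radians off the axis. A picture is of the moment at which its call begins: read the wrist's pose just before it. get_calibration takes no time and is no camera call.
- finish_job(): hands the job in, once; it reports no verdict.
Trained networks look in the newest picture that a camera, given by its name, has taken for a name from the list of things; names that differ only in an ending like _2 or _b are one class to them, and where a whole thing is asked for, a point or a joint stands for the part that bears it (a point fixed in the world has none). Each returns a list of dicts, best first, with "p" (0 to 1); they miss things now and then, are a little off and sometimes report something else, mostly with a low value. They report only what shows in the picture. A call takes as long as a camera call. They do not tell look-alikes from the thing itself.
- search_frame(camera, label): "position" ([x, y, z] in m, in world coordinates, good to about 4 mm: the middle of the surface that is visible of it).
- cut_out(camera, label): "mask" (400x640 bool, what is visible of it).
The state is a dict: "time_s": time; "joints": joint angles; "joint_velocities": joint speeds; "effort": joint torques, N m; "tcp_pos": TCP position; "ee_rot": TCP orientation; "wrist_force": force on the tool from outside, world axes, zero at the start; "moment": the same for the moment, N m; "gripper_width": opening from 0.0 (shut) to 1.0 (fully open).
Only numpy, scipy, OpenCV 4.12 (cv2) and the standard library are available. Lean on these libraries where they do the work, as an engineer would, in place of code of your own. Each camera call takes 0.05 s, during which the arm holds its last target. There are 200 camera calls.

## Working session

There is one attempt and no reset: what is moved stays moved. The work goes in short steps, Python scripts to look and compute and a tool call to move; the robot and the scene stay as the last step left them, time stands still between calls to the robot, and variables do not carry over. Pictures are saved under pics/ and viewed, about 12 in all and at most 16, crops included, and the job is handed in when it is done.

Besides the shell and the picture viewer there is one more tool, called by a JSON object that holds its "method" and its "body", one argument or row to a line. arm_command: Moves the arm, as the interface text tells. Its arguments: {"type":"object","properties":{"rows":{"type":"array","items":{"type":"object","properties":{"fingers":{"type":"number"},"travel":{"type":"array","items":{"type":"number"}},"roll":{"type":"number"}}}}},"required":["rows"]}

```bash
mkdir -p pics; cat > h.py <<'E'
import numpy as np, cv2
from station import *
def save(n,name):
    im,d=capture(n); cv2.imwrite('pics/'+name,cv2.cvtColor(im,cv2.COLOR_RGB2BGR)); return im,d
def cloud(n,d):
    c=get_calibration(n); f=200/np.tan(np.radians(c['fov_y']/2))
    v,u=np.mgrid[:400,:640]
    P=np.stack([(u-c['cx'])*d/f,(v-c['cy'])*d/f,d],-1)
    return P@np.array(c['attitude']).T+np.array(c['origin'])
E
python3 - <<'E'
from h import *
s=sense(); print(s)
for n in('scene','top'):
    print(n,get_calibration(n)); im,d=save(n,n+'0.png')
    for l in['hp_black','hp_white','hp_blue','hp_walnut','timer_grip','cup','dome']:
        try: print(l,[(np.round(r['position'],3).tolist(),round(r['p'],2)) for r in search_frame(n,l)[:3]])
        except Exception as e: print(l,e)
print(get_calibration('wrist'))
E
```

```text
{'time_s': 0.0, 'joints': array([ 8.97037189e+01,  2.20910524e+01,  3.79023863e-01, -3.06037797e-02,
       -6.84095432e+01, -1.48183011e+01]), 'joint_velocities': array([-0.05142517, -0.0503315 ,  0.00936532,  0.04038731,  0.06476669,
        0.05902563]), 'effort': array([-1.63915080e-03, -3.90668285e+01,  1.87403512e+01,  4.21963826e+00,
        1.09082865e-02, -2.03741201e-04]), 'tcp_pos': array([0.16275958, 0.60277591, 0.20664721]), 'ee_rot': array([[ 9.65354909e-01, -2.60939918e-01, -5.07625676e-04],
       [-2.60940405e-01, -9.65352585e-01, -2.11918061e-03],
       [ 6.29410572e-05,  2.17822146e-03, -9.99997626e-01]]), 'wrist_force': array([ 0.66964829, -0.42099053,  0.41981961]), 'moment': array([-0.0040405 , -0.04157163,  0.01520685]), 'gripper_width': 0.9959877417323163}
scene {'fov_y': 51.29246659346581, 'cx': 319.284271404699, 'cy': 201.61590425999097, 'origin': array([1.0160068 , 0.64354844, 0.78279671]), 'attitude': array([[-0.83206381,  0.33558851, -0.44164484],
       [ 0.55454839,  0.52062874, -0.64917009],
       [ 0.01207897, -0.78506437, -0.6192964 ]])}
hp_black [
[... 739 characters left out ...]
, 0.86), ([0.775, -0.219, 0.05], 0.72)]
hp_blue [([0.528, -0.344, 0.116], 0.71)]
hp_walnut [([0.479, -0.452, 0.11], 0.75)]
timer_grip [([0.556, 0.36, 0.069], 0.6)]
cup [([0.779, -0.221, 0.048], 0.86)]
dome [([0.783, -0.065, 0.058], 0.68), ([0.525, -0.344, 0.112], 0.59)]
{'fov_y': 65.70646984690485, 'cx': 318.0010892505019, 'cy': 200.8820228828788, 'mount': array([[-8.01925353e-05, -9.58777413e-01, -2.84158169e-01,
         7.74240377e-02],
       [ 9.99999969e-01, -1.44208166e-04,  2.04361535e-04,
         9.99142010e-04],
       [-2.36915152e-04, -2.84158144e-01,  9.58777395e-01,
        -1.76953678e-01],
       [ 0.00000000e+00,  0.00000000e+00,  0.00000000e+00,
         1.00000000e+00]])}
```

View pics/scene0.png

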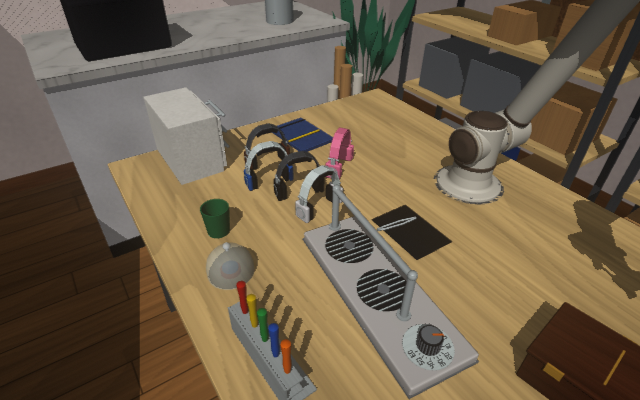

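View pics/top0.png

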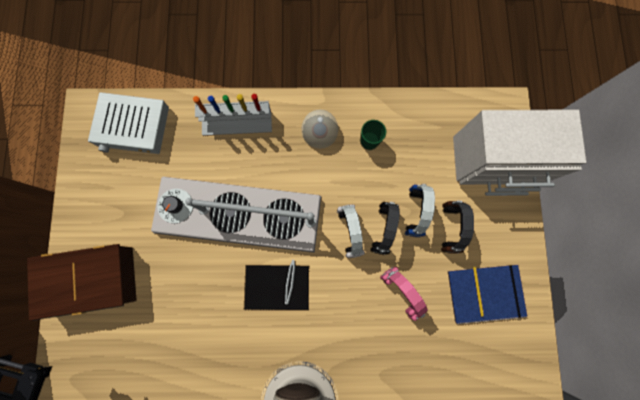

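The scene shows four target pairs standing in a row (top view: white ~(350,230), black (387,228), blue (422,210), walnut (458,227)). The pink decoy is at (403,293), and the rail runs from about (190,203) to (312,217). Next I measure the crowns and the rail from depth.

```bash
cat >> h.py <<'E'
def crowns(z0=0.131,z1=0.15,box=(0.2,0.7,-0.6,-0.05),cams=('top','scene')):
    out=[]
    for n in cams:
        im,d=capture(n); P=cloud(n,d)
        m=(d>0)&(P[...,2]>z0)&(P[...,2]<z1)&(P[...,0]>box[0])&(P[...,0]<box[1])&(P[...,1]>box[2])&(P[...,1]<box[3])
        k,L,st,_=cv2.connectedComponentsWithStats(m.astype(np.uint8),connectivity=8)
        for i in range(1,k):
            if st[i,4]<25: continue
            Q=P[L==i]; (cx,cy),(w,h),a=cv2.minAreaRect((Q[:,:2]*1000).astype(np.float32))
            if w<h: a-=90
            a=(a+90)%180-90
            print(n,st[i,4],'rectc',round(cx,1),round(cy,1),'size',round(max(w,h)),round(min(w,h)),'longaxis deg',round(a,1),'ztop',np.round(np.percentile(Q[:,2],[50,95])*1000,1),'rgb',im[L==i].mean(0).astype(int), 'med',np.round(np.median(Q[:,:2],0)*1000,1))
E
python3 - <<'E'
from h import *
crowns()
for n in('top','scene'):
    im,d=capture(n);P=cloud(n,d)
    m=(d>0)&(P[...,2]>.152)&(P[...,2]<.2)&(P[...,1]>-.09)&(P[...,1]<.32)&(P[...,0]>.4)&(P[...,0]<.65)
    Q=P[m]
    # bar fit: x = a + b*y
    b=np.polyfit(Q[:,1],Q[:,0],1);r=Q[:,0]-np.polyval(b,Q[:,1]);print(n,m.sum(),'fit',b,'ends',Q[:,1].min(),Q[:,1].max(),'z',np.percentile(Q[:,2],[5,50,95,100]))
    for y in np.arange(-.08,.3,.02):
        q=Q[(Q[:,1]>=y)&(Q[:,1]<y+.02)]
        if len(q): print(round(y+.01,2),len(q),np.round([q[:,0].min(),q[:,0].max(),q[:,2].max()],3))
    # base
    m=(d>0)&(P[...,2]>.022)&(P[...,2]<.036)&(P[...,1]>-.15)&(P[...,1]<.5)&(P[...,0]>.38)&(P[...,0]<.68)
    k,L,st,_=cv2.connectedComponentsWithStats(m.astype(np.uint8)); i=1+np.argmax(st[1:,4]); print('base',cv2.minAreaRect((P[L==i][:,:2]*1000).astype(np.float32)))
    m=(d>0)&(P[...,2]>.063)&(P[...,2]<.075)&(P[...,1]>.28)&(P[...,1]<.45)&(P[...,0]>.45)&(P[...,0]<.65)
    print('timer',cv2.minAreaRect((P[m][:,:2]*1000).astype(np.float32)), np.median(P[m],0))
E
```

```text
top 119 rectc 644.9 -504.0 size 104 46 longaxis deg 39.9 ztop [141.9 148.7] rgb [110 106 100] med [ 645.3 -490.3]
top 311 rectc 537.0 -352.4 size 79 31 longaxis deg -9.0 ztop [137.9 141.9] rgb [178 185 180] med [ 536.6 -351.9]
top 326 rectc 487.3 -455.6 size 80 33 longaxis deg -5.6 ztop [137.9 141.6] rgb [55 55 55] med [ 487.2 -455. ]
top 308 rectc 486.0 -252.5 size 76 31 longaxis deg -13.5 ztop [138.  141.6] rgb [58 58 58] med [ 485.  -251.9]
top 308 rectc 478.9 -150.3 size 79 31 longaxis deg 9.7 ztop [138.3 142. ] rgb [185 192 187] med [ 478.9 -150.6]
top 336 rectc 298.5 -298.5 size 80 31 longaxis deg 35.1 ztop [138.5 142.1] rgb [196 101 129] med [ 299.2 -297.5]
scene 138 rectc 487.9 -453.1 size 72 37 longaxis deg -6.8 ztop [137.4 141.9] rgb [60 58 55] med [ 490.9 -448.2]
scene 136 rectc 658.8 -488.4 size 82 14 longaxis deg -0.3 ztop [140.8 148.9] rgb [142 138 130] med [ 661.4 -488.9]
scene 114 rectc 299.5 -294.7 size 77 31 longaxis deg 31.0 ztop [138.1 141.1] rgb [183  92 117] med [ 305.9 -289.7]
scene 159 rectc 536.0 -351.2 size 73 37 longaxis deg -8.4 ztop [137.5 141. ] rgb [147
[... 1298 characters left out ...]
]
-0.01 40 [0.503 0.518 0.163]
0.01 37 [0.504 0.519 0.165]
0.03 41 [0.509 0.522 0.165]
0.05 44 [0.509 0.525 0.164]
0.07 43 [0.514 0.527 0.165]
0.09 47 [0.514 0.53  0.166]
0.11 47 [0.519 0.533 0.165]
0.13 50 [0.518 0.535 0.166]
0.15 54 [0.522 0.537 0.165]
0.17 51 [0.527 0.54  0.165]
0.19 60 [0.527 0.544 0.165]
0.21 61 [0.531 0.546 0.165]
0.23 61 [0.532 0.547 0.164]
0.25 69 [0.535 0.55  0.165]
0.27 64 [0.539 0.555 0.167]
0.29 83 [0.538 0.557 0.17 ]
base ((534.4852905273438, 188.62997436523438), (485.1132507324219, 171.20758056640625), 82.67344665527344)
timer ((561.1122436523438, 337.80352783203125), (48.74078369140625, 111.03575134277344), 6.733102321624756) [0.55831555 0.36952301 0.07012014]
```

```bash
cat >> h.py <<'E'
def go(*tg):
    s=sense(); R=s['ee_rot']; p=s['tcp_pos']; psi=np.degrees(np.arctan2(R[1,0],R[0,0]))
    print('t',round(s['time_s'],2),'tcp',np.round(p,4),'psi',round(psi,2),'w',round(s['gripper_width'],3),'F',np.round(s['wrist_force'],1))
    for x,y,z,a in tg:
        dl=R.T@(np.array([x,y,z])-p)*100
        print((x,y,z,a),'travel',np.round(dl,2).tolist(),'roll',round(psi-a,1))
E
python3 - <<'E'
from h import *
go((.45,.3,.33,10),(.4785,-.15,.25,10),(.4785,-.15,.134,10))
E
```

```text
t 1.0 tcp [0.1629 0.6034 0.2078] psi -15.11 w 1.001 F [-0.   0.  -0.8]
(0.45, 0.3, 0.33, 10) travel [35.62, 21.8, -12.22] roll -25.1
(0.4785, -0.15, 0.25, 10) travel [50.11, 64.5, -4.22] roll -25.1
(0.4785, -0.15, 0.134, 10) travel [50.11, 64.5, 7.38] roll -25.1
```

{"method": "arm_command", "body": {
  "rows": [
    {"fingers": 70,"travel": [0,0,-5],"roll": 0},
    {"fingers": 70,"travel": [3,2,-10],"roll": 0},
    {"fingers": 70,"travel": [35.6,21.8,-12.2],"roll": -25},
    {"fingers": 70,"travel": [35.6,21.8,-12.2],"roll": -25},
    {"fingers": 70,"travel": [35.6,21.8,-12.2],"roll": -25},
    {"fingers": 70,"travel": [35.6,21.8,-12.2],"roll": -25},
    {"fingers": 70,"travel": [35.6,21.8,-12.2],"roll": -25},
    {"fingers": 70,"travel": [35.6,21.8,-12.2],"roll": -25},
    {"fingers": 70,"travel": [35.6,21.8,-12.2],"roll": -25},
    {"fingers": 70,"travel": [35.6,21.8,-12.2],"roll": -25}
  ]
}}

```text
time_s: 2.0
tcp_pos: [0.4512, 0.2979, 0.3304]
ee_rot: [[0.985, 0.171, 0.001], [0.171, -0.985, 0.0], [0.001, -0.0, -1.0]]
wrist_force: [1.0, 1.4, -0.3]
gripper_width: 0.703
```

```bash
python3 - <<'E'
from h import *
go((.4785,-.15,.25,10))
E
```

```text
t 2.0 tcp [0.4512 0.2979 0.3304] psi 9.83 w 0.703 F [ 1.   1.4 -0.3]
(0.4785, -0.15, 0.25, 10) travel [-4.96, 44.61, 8.02] roll -0.2
```

{"method": "arm_command", "body": {
  "rows": [
    {"fingers": 70,"travel": [-2.5,22,0],"roll": 0},
    {"fingers": 70,"travel": [-2.5,22,0],"roll": 0},
    {"fingers": 70,"travel": [-2.5,22,0],"roll": 0},
    {"fingers": 70,"travel": [-2.5,22,0],"roll": 0},
    {"fingers": 70,"travel": [-2.5,22,0],"roll": 0},
    {"fingers": 70,"travel": [-5,44.6,8],"roll": 0},
    {"fingers": 70,"travel": [-5,44.6,8],"roll": 0},
    {"fingers": 70,"travel": [-5,44.6,8],"roll": 0},
    {"fingers": 70,"travel": [-5,44.6,8],"roll": 0},
    {"fingers": 70,"travel": [-5,44.6,8],"roll": 0}
  ]
}}

```text
time_s: 3.0
tcp_pos: [0.4765, -0.1501, 0.2491]
ee_rot: [[0.985, 0.171, -0.0], [0.171, -0.985, -0.0], [-0.0, 0.0, -1.0]]
wrist_force: [-0.1, -0.7, -0.5]
gripper_width: 0.702
```

```bash
python3 - <<'E'
from h import *
go((.4785,-.15,.134,10))
save('wrist','w1.png')
crowns()
E
```

```text
t 3.0 tcp [ 0.4765 -0.1501  0.2491] psi 9.83 w 0.702 F [-0.1 -0.7 -0.5]
(0.4785, -0.15, 0.134, 10) travel [0.19, 0.02, 11.51] roll -0.2
top 133 rectc 639.7 -512.9 size 114 54 longaxis deg 47.0 ztop [142.2 149. ] rgb [110 107 100] med [ 644.5 -490.3]
top 269 rectc 534.9 -351.6 size 73 31 longaxis deg -8.7 ztop [138.2 141.9] rgb [181 187 182] med [ 531.1 -353. ]
top 316 rectc 489.7 -456.1 size 77 32 longaxis deg -6.6 ztop [137.9 141.2] rgb [56 56 56] med [ 487.4 -454.9]
top 59 rectc 454.9 -247.5 size 31 21 longaxis deg 88.7 ztop [134.6 139. ] rgb [53 52 51] med [ 457.4 -250.3]
top 46 rectc 447.7 -158.4 size 25 17 longaxis deg -81.3 ztop [134.1 137.6] rgb [151 157 152] med [ 450.  -158.8]
top 336 rectc 299.1 -297.8 size 75 31 longaxis deg 33.3 ztop [138.3 141.9] rgb [108  52  67] med [ 299.2 -297.4]
scene 128 rectc 488.0 -454.6 size 69 35 longaxis deg -4.5 ztop [137.2 141.3] rgb [63 61 58] med [ 489.  -449.1]
scene 140 rectc 659.4 -488.1 size 80 14 longaxis deg 3.5 ztop [140.9 149.3] rgb [149 145 137] med [ 660.1 -489.1]
scene 113 rectc 297.8 -295.2 size 74 31 longaxis deg 35.2 ztop [138.2 140.9] rgb [99 51 61] med [ 305.8 -289.5]
scene 162 rectc 537.3 -350.2 size 73 35 longaxis deg -11.2 ztop [137.4 141.3] rgb [151 156 152] med [ 539.3 -346.3]
scene 174 rectc 486.8 -249.7 size 75 35 longaxis deg -13.5 ztop [137.7 141.1] rgb [59 57 55] med [ 488.8 -246.6]
scene 198 rectc 479.3 -147.9 size 78 35 longaxis deg 11.9 ztop [137.9 141.2] rgb [156 161 157] med [ 482.3 -143.6]
```

View pics/w1.png

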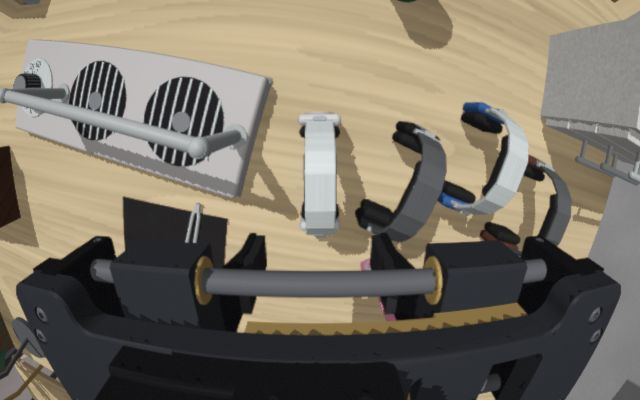

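The white crown (320,180) sits centred between the fingers and lies parallel to the pads, so I descend and grip.

{"method": "arm_command", "body": {
  "rows": [
    {"fingers": 70,"travel": [0.2,0,5],"roll": 0},
    {"fingers": 70,"travel": [0.2,0,8],"roll": 0},
    {"fingers": 70,"travel": [0.2,0,11.5],"roll": 0},
    {"fingers": 70,"travel": [0.2,0,11.5],"roll": 0},
    {"fingers": 20,"travel": [0.2,0,11.5],"roll": 0},
    {"fingers": 20,"travel": [0.2,0,11.5],"roll": 0},
    {"fingers": 20,"travel": [0.2,0,11.5],"roll": 0},
    {"fingers": 20,"travel": [0.2,0,11.5],"roll": 0},
    {"fingers": 20,"travel": [0.2,0,11.5],"roll": 0},
    {"fingers": 20,"travel": [0.2,0,11.5],"roll": 0}
  ]
}}

```text
time_s: 4.15
tcp_pos: [0.4792, -0.1476, 0.1352]
ee_rot: [[0.985, 0.172, 0.001], [0.172, -0.985, -0.0], [0.001, 0.0, -1.0]]
wrist_force: [0.8, 0.2, 1.0]
gripper_width: 0.252
```

{"method": "arm_command", "body": {
  "rows": [
    {"fingers": 20,"travel": [0,0,-4],"roll": 0},
    {"fingers": 20,"travel": [0,0,-8],"roll": 0},
    {"fingers": 20,"travel": [0,0,-12],"roll": 0},
    {"fingers": 20,"travel": [0,0,-16],"roll": 0},
    {"fingers": 20,"travel": [0,0,-21],"roll": 0},
    {"fingers": 20,"travel": [0,0,-21],"roll": 0}
  ]
}}

```text
time_s: 4.75
tcp_pos: [0.482, -0.1486, 0.3527]
ee_rot: [[0.985, 0.172, 0.015], [0.172, -0.985, -0.003], [0.015, 0.006, -1.0]]
wrist_force: [0.2, -1.2, 0.6]
gripper_width: 0.202
```

```bash
python3 - <<'E'
from h import *
go((.5406,.2316,.345,-7.3))
E
```

```text
t 4.75 tcp [ 0.482  -0.1486  0.3527] psi 9.9 w 0.202 F [ 0.2 -1.2  0.6]
(0.5406, 0.2316, 0.345, -7.3) travel [12.29, -36.46, 0.74] roll 17.2
```

```bash
python3 - <<'E'
from h import *
a,_=save('scene','s2.png');b,_=capture('wrist')
cv2.imwrite('pics/m2.png',cv2.cvtColor(np.vstack([a[80:300],b[:]])[:, :],cv2.COLOR_RGB2BGR)[:600])
crowns()
E
```

```text
top 133 rectc 639.7 -512.1 size 115 56 longaxis deg 46.3 ztop [142.7 148.1] rgb [111 107 101] med [ 643.4 -490.5]
top 57 rectc 519.8 -358.7 size 40 14 longaxis deg -2.0 ztop [138.4 140.9] rgb [172 178 174] med [ 523.  -360.3]
top 311 rectc 487.4 -455.6 size 75 32 longaxis deg -6.1 ztop [138.  141.7] rgb [57 57 57] med [ 487.1 -455. ]
top 125 rectc 464.3 -249.7 size 38 28 longaxis deg -81.1 ztop [137.4 142.1] rgb [57 56 55] med [ 465.  -247.6]
top 89 rectc 456.2 -154.8 size 30 28 longaxis deg -76.0 ztop [136.1 141.4] rgb [158 164 160] med [ 453.  -153.6]
top 335 rectc 298.7 -298.8 size 77 31 longaxis deg 35.7 ztop [138.  141.7] rgb [115  56  71] med [ 299.  -297.8]
scene 130 rectc 488.3 -455.0 size 73 36 longaxis deg -3.2 ztop [137.3 140.7] rgb [61 59 57] med [ 490.6 -449.7]
scene 136 rectc 659.0 -487.9 size 81 13 longaxis deg 0.1 ztop [141.  149.4] rgb [144 141 133] med [ 661.4 -488.8]
scene 118 rectc 298.7 -294.6 size 75 31 longaxis deg 31.9 ztop [137.8 141.4] rgb [102  53  63] med [ 307.3 -289.4]
scene 158 rectc 535.7 -350.6 size 72 38 longaxis deg -10.5 ztop [137.6 141.1] rgb [148 154 149] med [ 539.  -345.9]
scene 180 rectc 484.9 -250.1 size 74 36 longaxis deg -18.7 ztop [137.6 141.1] rgb [57 55 53] med [ 487.8 -246.8]
scene 191 rectc 477.4 -147.9 size 75 34 longaxis deg 11.3 ztop [137.9 141.3] rgb [154 159 155] med [ 483.3 -145.3]
```

View pics/m2.png

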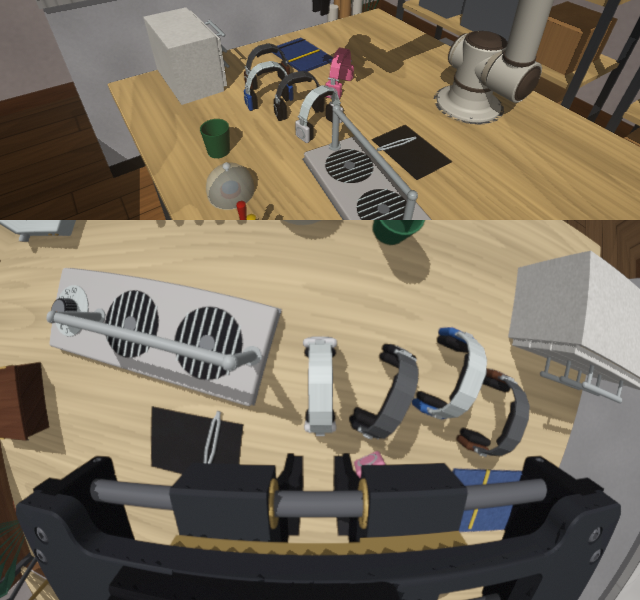

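The grip failed: the fingers closed to 20% and the white pair is still standing where it was. I'll try again and watch the closing.

```bash
python3 - <<'E'
from h import *
go((.478,-.149,.131,10.5))
E
```

```text
t 4.95 tcp [ 0.4784 -0.1474  0.3435] psi 9.87 w 0.2 F [-0.1  0.7 -0.9]
(0.478, -0.149, 0.131, 10.5) travel [-0.02, 0.17, 21.25] roll -0.6
```

{"method": "arm_command", "body": {
  "rows": [
    {"fingers": 70,"travel": [0,0.15,4],"roll": 0},
    {"fingers": 70,"travel": [0,0.15,8],"roll": 0},
    {"fingers": 70,"travel": [0,0.15,12],"roll": 0},
    {"fingers": 70,"travel": [0,0.15,12],"roll": 0},
    {"fingers": 70,"travel": [0,0.15,16],"roll": 0},
    {"fingers": 70,"travel": [0,0.15,19],"roll": 0},
    {"fingers": 70,"travel": [0,0.15,21.2],"roll": 0},
    {"fingers": 70,"travel": [0,0.15,21.2],"roll": 0},
    {"fingers": 45,"travel": [0,0.15,21.2],"roll": 0},
    {"fingers": 45,"travel": [0,0.15,21.2],"roll": 0}
  ]
}}

```text
time_s: 5.95
tcp_pos: [0.481, -0.1492, 0.1348]
ee_rot: [[0.985, 0.172, 0.004], [0.172, -0.985, -0.001], [0.004, 0.001, -1.0]]
wrist_force: [0.4, 0.5, 0.7]
gripper_width: 0.591
```

```bash
python3 - <<'E'
from h import *
go((.478,-.149,.131,10.5))
a,_=capture('scene');b,_=capture('wrist')
a=cv2.resize(a[130:250,250:450],None,fx=3.2,fy=3.2,interpolation=cv2.INTER_CUBIC)
cv2.imwrite('pics/m3.png',cv2.cvtColor(np.vstack([a,b[100:300]]),cv2.COLOR_RGB2BGR))
E
```

```text
t 5.95 tcp [ 0.481  -0.1492  0.1348] psi 9.92 w 0.591 F [0.4 0.5 0.7]
(0.478, -0.149, 0.131, 10.5) travel [-0.29, -0.07, 0.38] roll -0.6
```

View pics/m3.png

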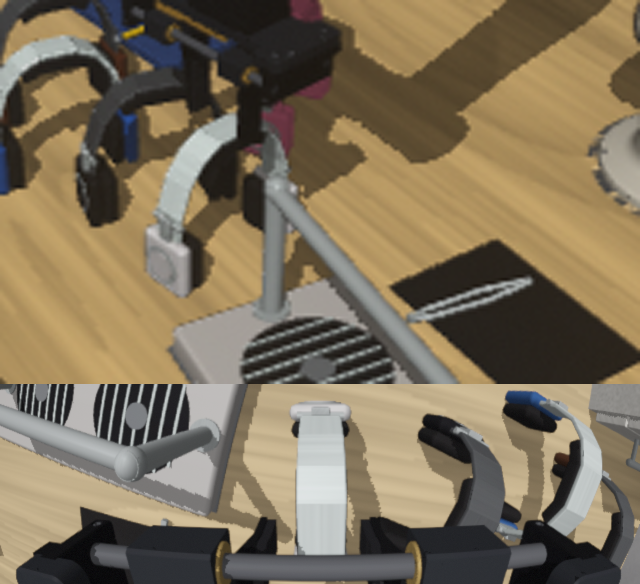

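{"method": "arm_command", "body": {
  "rows": [
    {"fingers": 20,"travel": [-0.2,0,0],"roll": 0},
    {"fingers": 20,"travel": [-0.2,0,0],"roll": 0},
    {"fingers": 20,"travel": [-0.2,0,0],"roll": 0},
    {"fingers": 20,"travel": [-0.2,0,0],"roll": 0}
  ]
}}

```text
time_s: 6.45
tcp_pos: [0.4774, -0.1494, 0.1329]
ee_rot: [[0.985, 0.172, 0.0], [0.172, -0.985, -0.0], [0.0, 0.0, -1.0]]
wrist_force: [-0.3, 0.3, 0.5]
gripper_width: 0.228
```

{"method": "arm_command", "body": {
  "rows": [
    {"fingers": 20,"travel": [0,0,0],"roll": 0},
    {"fingers": 20,"travel": [0,0,0],"roll": 0},
    {"fingers": 20,"travel": [0,0,0],"roll": 0},
    {"fingers": 20,"travel": [0,0,0],"roll": 0}
  ]
}}

```text
time_s: 6.85
tcp_pos: [0.4773, -0.1494, 0.1327]
ee_rot: [[0.985, 0.172, -0.0], [0.172, -0.985, -0.0], [-0.0, 0.0, -1.0]]
wrist_force: [0.2, 0.1, 0.1]
gripper_width: 0.198
```

```bash
python3 - <<'E'
from h import *
go((.478,-.149,.131,10.5))
a,_=capture('scene');b,_=capture('wrist')
a=cv2.resize(a[130:250,250:450],None,fx=3.2,fy=3.2,interpolation=cv2.INTER_CUBIC)
cv2.imwrite('pics/m4.png',cv2.cvtColor(np.vstack([a,b[100:300]]),cv2.COLOR_RGB2BGR))
E
```

```text
t 6.85 tcp [ 0.4773 -0.1494  0.1327] psi 9.89 w 0.198 F [0.2 0.1 0.1]
(0.478, -0.149, 0.131, 10.5) travel [0.07, -0.02, 0.17] roll -0.6
```

View pics/m4.png

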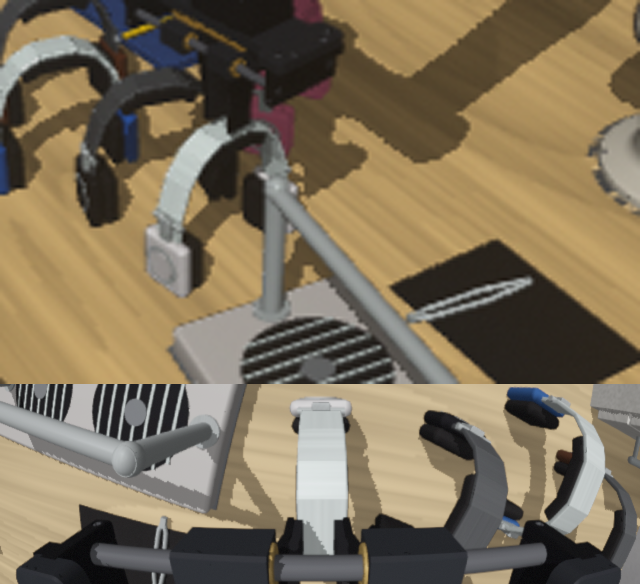

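In the picture the pads touch the crown while the reading still follows the 20% command, so the stroke percentage isn't the gap. I'll close further.

{"method": "arm_command", "body": {
  "rows": [
    {"fingers": 0,"travel": [0,0,0],"roll": 0},
    {"fingers": 0,"travel": [0,0,0],"roll": 0},
    {"fingers": 0,"travel": [0,0,0],"roll": 0},
    {"fingers": 0,"travel": [0,0,0],"roll": 0},
    {"fingers": 0,"travel": [0,0,0],"roll": 0}
  ]
}}

```text
time_s: 7.45
tcp_pos: [0.4774, -0.1494, 0.1328]
ee_rot: [[0.985, 0.172, 0.0], [0.172, -0.985, 0.0], [0.0, 0.0, -1.0]]
wrist_force: [-1.0, -1.1, 0.3]
gripper_width: 0.01
```

{"method": "arm_command", "body": {
  "rows": [
    {"fingers": 0,"travel": [0,0,-1],"roll": 0},
    {"fingers": 0,"travel": [0,0,-2],"roll": 0},
    {"fingers": 0,"travel": [0,0,-3],"roll": 0},
    {"fingers": 0,"travel": [0,0,-3],"roll": 0}
  ]
}}

```text
time_s: 7.85
tcp_pos: [0.4788, -0.1495, 0.1651]
ee_rot: [[0.985, 0.172, 0.005], [0.172, -0.985, -0.0], [0.005, 0.001, -1.0]]
wrist_force: [-0.1, 0.4, 0.0]
gripper_width: 0.005
```

```bash
python3 - <<'E'
from h import *
go((.5406,.2316,.345,-7.3))
crowns(z0=.155,z1=.18,box=(.4,.6,-.22,-.09),cams=('scene',))
E
```

```text
t 7.85 tcp [ 0.4788 -0.1495  0.1651] psi 9.91 w 0.005 F [-0.1  0.4  0. ]
(0.5406, 0.2316, 0.345, -7.3) travel [12.73, -36.45, -17.98] roll 17.2
```

```bash
python3 - <<'E'
from h import *
go()
for n in('scene','top'):
    im,d=capture(n);P=cloud(n,d)
    m=(d>0)&(np.abs(P[...,0]-.479)<.06)&(np.abs(P[...,1]+.149)<.05)&(im.max(2)<70)&(P[...,2]>.1)
    Q=P[m]
    for z in np.arange(.10,.26,.01):
        q=Q[(Q[:,2]>=z)&(Q[:,2]<z+.01)]
        if len(q): print(n,round(z,2),len(q),np.round([q[:,0].min(),q[:,0].max(),q[:,1].min(),q[:,1].max()],3))
a,_=capture('scene')
a=cv2.resize(a[130:230,270:390],None,fx=6,fy=6,interpolation=cv2.INTER_CUBIC)
cv2.imwrite('pics/m5.png',cv2.cvtColor(a,cv2.COLOR_RGB2BGR))
E
```

```text
t 7.9 tcp [ 0.4781 -0.1493  0.164 ] psi 9.89 w 0.005 F [ 0.5 -0.4 -1.1]
scene 0.11 7 [ 0.429  0.509 -0.152 -0.126]
scene 0.12 49 [ 0.44   0.51  -0.142 -0.126]
scene 0.13 22 [ 0.447  0.495 -0.14  -0.129]
scene 0.17 6 [ 0.469  0.487 -0.153 -0.138]
scene 0.18 32 [ 0.467  0.488 -0.155 -0.136]
scene 0.19 30 [ 0.467  0.49  -0.155 -0.134]
scene 0.2 31 [ 0.467  0.488 -0.156 -0.134]
scene 0.21 35 [ 0.465  0.491 -0.156 -0.133]
scene 0.22 37 [ 0.465  0.49  -0.159 -0.13 ]
scene 0.23 14 [ 0.473  0.489 -0.155 -0.125]
scene 0.24 5 [ 0.462  0.475 -0.122 -0.117]
scene 0.25 61 [ 0.468  0.522 -0.193 -0.102]
```

View pics/m5.png

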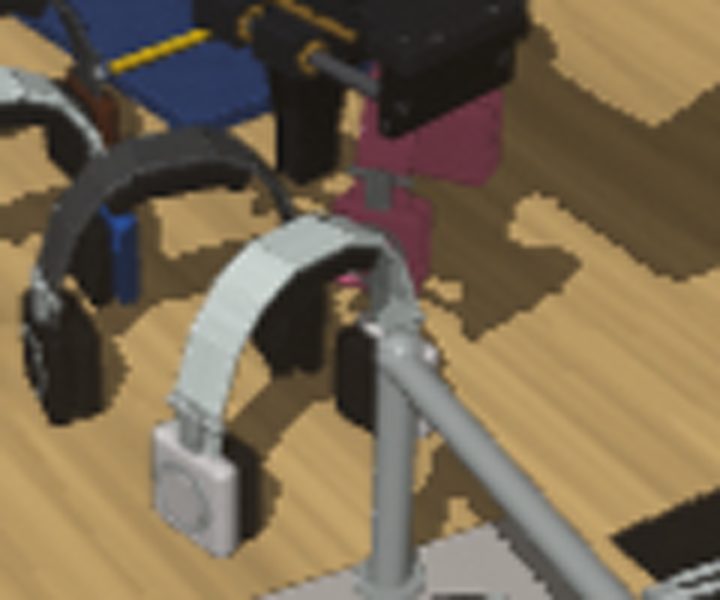

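The fingertips show at about z = 0.176, but the pose reading puts them at 0.153. The real fingers are therefore about 23 mm higher than the reading says. I'll pin that offset down before using it.

```bash
cat >> h.py <<'E'
def tip(n='scene',half=.06):
    s=sense();p=s['tcp_pos'];im,d=capture(n);P=cloud(n,d)
    m=(d>0)&(np.hypot(P[...,0]-p[0],P[...,1]-p[1])<half)&(im.max(2)<70)&(P[...,2]>p[2]-.02)&(P[...,2]<p[2]+.06)
    Q=P[m]; zs=np.sort(Q[:,2]); print('tcp',np.round(p,4),'lowest finger z',np.round(zs[:12],4),'xy mean',Q[:,:2].mean(0).round(4)); 
E
python3 - <<'E'
from h import *
tip(); tip()
E
```

```text
tcp [ 0.477  -0.1493  0.1625] lowest finger z [0.1759 0.1766 0.177  0.1775 0.1777 0.1791 0.1792 0.1793 0.1793 0.1799
 0.18   0.1803] xy mean [ 0.4798 -0.1424]
tcp [ 0.477  -0.1493  0.1624] lowest finger z [0.1781 0.1784 0.1785 0.1785 0.1786 0.1786 0.1786 0.1788 0.1788 0.1798
 0.1804 0.1807] xy mean [ 0.4797 -0.1424]
```

{"method": "arm_command", "body": {
  "rows": [
    {"fingers": 0,"travel": [0,0,-4],"roll": 0},
    {"fingers": 60,"travel": [0,0,-8],"roll": 0},
    {"fingers": 60,"travel": [0,0,-8],"roll": 0},
    {"fingers": 60,"travel": [0,0,-8],"roll": 0},
    {"fingers": 60,"travel": [0,0,-8],"roll": 0}
  ]
}}

```text
time_s: 8.65
tcp_pos: [0.4765, -0.1492, 0.2415]
ee_rot: [[0.985, 0.171, -0.003], [0.171, -0.985, 0.001], [-0.002, -0.001, -1.0]]
wrist_force: [-0.1, 0.5, -0.2]
gripper_width: 0.28
```

```bash
python3 - <<'E'
from h import *
tip(); tip()
E
```

```text
tcp [ 0.4765 -0.1492  0.2415] lowest finger z [0.2557 0.256  0.2564 0.2568 0.2578 0.258  0.2582 0.2585 0.2585 0.259
 0.2591 0.2592] xy mean [ 0.4785 -0.1449]
tcp [ 0.4765 -0.1493  0.2413] lowest finger z [0.2559 0.2562 0.2562 0.2571 0.2577 0.2577 0.2578 0.2579 0.2581 0.2582
 0.2582 0.2586] xy mean [ 0.4784 -0.1429]
```

The offset holds at two heights (tips about 14 mm above the reported TCP). I'll descend to a reported TCP of about 0.109.

{"method": "arm_command", "body": {
  "rows": [
    {"fingers": 60,"travel": [0,0,4],"roll": 0},
    {"fingers": 60,"travel": [0,0,8],"roll": 0},
    {"fingers": 60,"travel": [0,0,11],"roll": 0},
    {"fingers": 60,"travel": [0,0,12],"roll": 0},
    {"fingers": 60,"travel": [0,0,13.2],"roll": 0},
    {"fingers": 60,"travel": [0,0,13.2],"roll": 0},
    {"fingers": 60,"travel": [0,0,13.2],"roll": 0}
  ]
}}

```text
time_s: 9.45
tcp_pos: [0.478, -0.1495, 0.1114]
ee_rot: [[0.985, 0.172, 0.001], [0.172, -0.985, -0.0], [0.001, 0.001, -1.0]]
wrist_force: [0.3, 0.4, 0.8]
gripper_width: 0.601
```

{"method": "arm_command", "body": {
  "rows": [
    {"fingers": 10,"travel": [0,0,0],"roll": 0},
    {"fingers": 10,"travel": [0,0,0],"roll": 0},
    {"fingers": 10,"travel": [0,0,0],"roll": 0},
    {"fingers": 10,"travel": [0,0,0],"roll": 0},
    {"fingers": 10,"travel": [0,0,0],"roll": 0},
    {"fingers": 10,"travel": [0,0,0],"roll": 0},
    {"fingers": 10,"travel": [0,0,0],"roll": 0},
    {"fingers": 10,"travel": [0,0,0],"roll": 0}
  ]
}}

```text
time_s: 10.25
tcp_pos: [0.4777, -0.1495, 0.1113]
ee_rot: [[0.985, 0.172, 0.001], [0.172, -0.985, -0.0], [0.001, 0.001, -1.0]]
wrist_force: [-0.6, -0.5, 4.6]
gripper_width: 0.363
```

Gripped (0.363 of the stroke is about 31.6 mm). The crown sits 19 mm above the reported TCP. Lifting.

{"method": "arm_command", "body": {
  "rows": [
    {"fingers": 10,"travel": [0,0,-3],"roll": 0},
    {"fingers": 10,"travel": [0,0,-6],"roll": 0},
    {"fingers": 10,"travel": [0,0,-10],"roll": 0},
    {"fingers": 10,"travel": [0,0,-14],"roll": 0},
    {"fingers": 10,"travel": [0,0,-18],"roll": 0},
    {"fingers": 10,"travel": [0,0,-21.5],"roll": 0},
    {"fingers": 10,"travel": [0,0,-21.5],"roll": 0},
    {"fingers": 10,"travel": [0,0,-21.5],"roll": 0}
  ]
}}

```text
time_s: 11.05
tcp_pos: [0.4769, -0.1487, 0.3248]
ee_rot: [[0.985, 0.172, -0.001], [0.172, -0.985, 0.002], [-0.001, -0.002, -1.0]]
wrist_force: [-0.2, 0.6, -2.4]
gripper_width: 0.359
```

```bash
python3 - <<'E'
from h import *
crowns(z0=.33,z1=.37,box=(.4,.6,-.22,-.09),cams=('scene',))
go((.5406,.2316,.33,-7.3))
E
```

```text
scene 466 rectc 475.9 -145.3 size 102 53 longaxis deg 5.6 ztop [348.7 366.8] rgb [102 104 101] med [ 487.1 -136.4]
t 11.1 tcp [ 0.4764 -0.1488  0.3237] psi 9.87 w 0.364 F [ 0.3  0.  -1.8]
(0.5406, 0.2316, 0.33, -7.3) travel [12.85, -36.38, -0.59] roll 17.2
```

Held: the wrist reads about -2.4 N of load. Next I carry it to the far slot.

{"method": "arm_command", "body": {
  "rows": [
    {"fingers": 10,"travel": [1,-3,-0.5],"roll": 2},
    {"fingers": 10,"travel": [2.5,-7,-0.5],"roll": 4},
    {"fingers": 10,"travel": [4,-11,-0.5],"roll": 6},
    {"fingers": 10,"travel": [5.5,-15.5,-0.5],"roll": 8},
    {"fingers": 10,"travel": [7,-20,-0.5],"roll": 10},
    {"fingers": 10,"travel": [8.5,-24.5,-0.5],"roll": 12},
    {"fingers": 10,"travel": [10,-29,-0.5],"roll": 14},
    {"fingers": 10,"travel": [11.5,-33,-0.5],"roll": 16},
    {"fingers": 10,"travel": [12.8,-36.3,-0.5],"roll": 17.2},
    {"fingers": 10,"travel": [12.8,-36.3,-0.5],"roll": 17.2}
  ]
}}

```text
time_s: 12.1
tcp_pos: [0.5406, 0.234, 0.3261]
ee_rot: [[0.992, -0.124, -0.006], [-0.124, -0.992, -0.003], [-0.006, 0.003, -1.0]]
wrist_force: [-0.1, -0.8, -2.0]
gripper_width: 0.364
```

{"method": "arm_command", "body": {
  "rows": [
    {"fingers": 10,"travel": [0,0,0],"roll": 0},
    {"fingers": 10,"travel": [0,0,0],"roll": 0},
    {"fingers": 10,"travel": [0,0,0],"roll": 0},
    {"fingers": 10,"travel": [0,0,0],"roll": 0}
  ]
}}

```text
time_s: 12.5
tcp_pos: [0.5411, 0.2292, 0.331]
ee_rot: [[0.992, -0.129, 0.0], [-0.129, -0.992, 0.0], [0.0, -0.0, -1.0]]
wrist_force: [-0.2, -0.4, -1.0]
gripper_width: 0.365
```

```bash
python3 - <<'E'
from h import *
go((.5406,.2316,.157,-7.3))
a,_=capture('scene');b,_=capture('wrist')
cv2.imwrite('pics/m6.png',cv2.cvtColor(np.vstack([a[:,:],b[100:300]]),cv2.COLOR_RGB2BGR))
E
```

```text
t 12.5 tcp [0.5411 0.2292 0.331 ] psi -7.39 w 0.365 F [-0.2 -0.4 -1. ]
(0.5406, 0.2316, 0.157, -7.3) travel [-0.08, -0.23, 17.4] roll -0.1
```

View pics/m6.png

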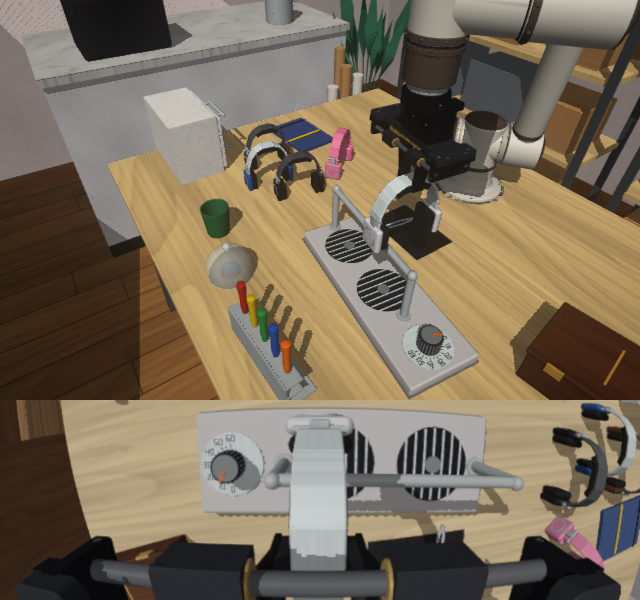

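White hangs level in the gripper. Its crown is at (318,500) in the combined picture, perpendicular to the rail, with a post on either side. Lowering it.

{"method": "arm_command", "body": {
  "rows": [
    {"fingers": 10,"travel": [-0.1,-0.1,4],"roll": 0},
    {"fingers": 10,"travel": [-0.1,-0.2,8],"roll": 0},
    {"fingers": 10,"travel": [-0.1,-0.2,12],"roll": 0},
    {"fingers": 10,"travel": [-0.1,-0.2,14],"roll": 0},
    {"fingers": 10,"travel": [-0.1,-0.2,15.5],"roll": 0},
    {"fingers": 10,"travel": [-0.1,-0.2,16.5],"roll": 0},
    {"fingers": 10,"travel": [-0.1,-0.2,17],"roll": 0},
    {"fingers": 10,"travel": [-0.1,-0.2,17.2],"roll": 0},
    {"fingers": 10,"travel": [-0.1,-0.2,17.2],"roll": 0},
    {"fingers": 10,"travel": [-0.1,-0.2,17.2],"roll": 0}
  ]
}}

```text
time_s: 13.6
tcp_pos: [0.5409, 0.2326, 0.1597]
ee_rot: [[0.992, -0.127, 0.002], [-0.127, -0.992, 0.001], [0.001, -0.001, -1.0]]
wrist_force: [0.8, 0.3, -1.9]
gripper_width: 0.36
```

{"method": "arm_command", "body": {
  "rows": [
    {"fingers": 10,"travel": [0,0,0.1],"roll": 0},
    {"fingers": 10,"travel": [0,0,0.2],"roll": 0},
    {"fingers": 10,"travel": [0,0,0.2],"roll": 0}
  ]
}}

```text
time_s: 13.9
tcp_pos: [0.5403, 0.2323, 0.1567]
ee_rot: [[0.992, -0.127, -0.0], [-0.127, -0.992, 0.0], [-0.0, -0.0, -1.0]]
wrist_force: [0.4, -0.5, -1.0]
gripper_width: 0.363
```

{"method": "arm_command", "body": {
  "rows": [
    {"fingers": 10,"travel": [0,0,0.1],"roll": 0},
    {"fingers": 10,"travel": [0,0,0.2],"roll": 0},
    {"fingers": 10,"travel": [0,0,0.2],"roll": 0}
  ]
}}

```text
time_s: 14.2
tcp_pos: [0.5403, 0.2323, 0.1545]
ee_rot: [[0.992, -0.127, -0.0], [-0.127, -0.992, -0.0], [-0.0, 0.0, -1.0]]
wrist_force: [0.6, -0.3, -1.4]
gripper_width: 0.361
```

```bash
python3 - <<'E'
from h import *
go()
crowns(z0=.165,z1=.2,box=(.45,.65,.17,.275))
E
```

```text
t 14.2 tcp [0.5403 0.2323 0.1545] psi -7.32 w 0.361 F [ 0.6 -0.3 -1.4]
top 85 rectc 503.9 235.9 size 30 22 longaxis deg 81.6 ztop [173.7 178.9] rgb [102 105 102] med [503.7 238.1]
scene 540 rectc 556.1 237.6 size 64 60 longaxis deg 22.2 ztop [180.2 194. ] rgb [114 118 115] med [554.2 236.3]
```

{"method": "arm_command", "body": {
  "rows": [
    {"fingers": 10,"travel": [0,0,0.2],"roll": 0},
    {"fingers": 10,"travel": [0,0,0.2],"roll": 0},
    {"fingers": 10,"travel": [0,0,0.2],"roll": 0}
  ]
}}

```text
time_s: 14.6
tcp_pos: [0.5407, 0.2324, 0.154]
ee_rot: [[0.992, -0.127, 0.001], [-0.127, -0.992, 0.0], [0.001, -0.001, -1.0]]
wrist_force: [-2.7, -0.6, 5.3]
gripper_width: 0.364
```

Contact with the rail (+5 N). Releasing, then retracting upward.

{"method": "arm_command", "body": {
  "rows": [
    {"fingers": 50,"travel": [0,0,0],"roll": 0},
    {"fingers": 50,"travel": [0,0,0],"roll": 0},
    {"fingers": 50,"travel": [0,0,0],"roll": 0},
    {"fingers": 50,"travel": [0,0,0],"roll": 0},
    {"fingers": 50,"travel": [0,0,-2],"roll": 0},
    {"fingers": 50,"travel": [0,0,-5],"roll": 0},
    {"fingers": 50,"travel": [0,0,-9],"roll": 0},
    {"fingers": 50,"travel": [0,0,-13],"roll": 0},
    {"fingers": 60,"travel": [0,0,-17],"roll": 0},
    {"fingers": 60,"travel": [0,0,-17],"roll": 0}
  ]
}}

```text
time_s: 15.6
tcp_pos: [0.5431, 0.2333, 0.3298]
ee_rot: [[0.992, -0.127, 0.012], [-0.127, -0.992, 0.006], [0.011, -0.008, -1.0]]
wrist_force: [-0.4, -0.0, -0.2]
gripper_width: 0.576
```

```bash
python3 - <<'E'
from h import *
crowns(z0=.171,z1=.195,box=(.45,.65,-.02,.275))
crowns()
go((.486,-.251,.32,-13.5))
E
```

```text
top 196 rectc 519.8 233.8 size 42 31 longaxis deg -8.3 ztop [180.6 184.2] rgb [178 184 180] med [519.7 234.4]
scene 506 rectc 540.8 235.3 size 84 32 longaxis deg -7.0 ztop [180.2 184.1] rgb [160 166 162] med [546.5 237.3]
top 135 rectc 639.1 -513.9 size 117 56 longaxis deg 47.6 ztop [142.2 149. ] rgb [119 115 108] med [ 642.7 -490.6]
top 297 rectc 537.3 -352.4 size 77 32 longaxis deg -9.2 ztop [138.3 141.6] rgb [192 198 193] med [ 536.8 -351.8]
top 316 rectc 487.7 -456.0 size 77 32 longaxis deg -5.8 ztop [138.2 141.8] rgb [62 62 62] med [ 487.2 -455.5]
top 296 rectc 485.8 -252.3 size 74 31 longaxis deg -13.8 ztop [138.4 141.8] rgb [65 64 64] med [ 483.8 -251.7]
top 336 rectc 297.2 -299.6 size 77 32 longaxis deg 34.7 ztop [138.2 141.9] rgb [208 110 139] med [ 299.1 -297.8]
scene 129 rectc 487.0 -453.6 size 71 37 longaxis deg -2.3 ztop [137.  140.9] rgb [67 65 62] med [ 489.4 -449.5]
scene 113 rectc 300.8 -293.5 size 74 32 longaxis deg 37.1 ztop [138.  140.7] rgb [198 102 129] med [ 306.4 -289.8]
scene 142 rectc 659.7 -489.2 size 80 12 longaxis deg 0.2 ztop [141.1 149. ] rgb [157 153 145] med [ 662.5 -489. ]
scene 162 rectc 536.7 -351.5 size 75 39 longaxis deg -9.0 ztop [137.2 141.1] rgb [161 166 161] med [ 540.1 -345.6]
scene 172 rectc 485.5 -250.6 size 75 34 longaxis deg -16.9 ztop [137.7 141. ] rgb [65 62 60] med [ 488.7 -246.7]
t 15.8 tcp [0.5398 0.2321 0.3212] psi -7.32 w 0.593 F [-0.3  0.2 -0.6]
(0.486, -0.251, 0.32, -13.5) travel [0.83, 48.6, 0.19] roll 6.2
```

White hangs well: crown at (0.541,0.235), top at 0.182, and yaw along the rail. Black is next.

{"method": "arm_command", "body": {
  "rows": [
    {"fingers": 60,"travel": [0.2,10,0],"roll": 1},
    {"fingers": 60,"travel": [0.3,20,0],"roll": 2},
    {"fingers": 60,"travel": [0.5,30,0],"roll": 4},
    {"fingers": 60,"travel": [0.8,48.5,0],"roll": 6.4},
    {"fingers": 60,"travel": [0.8,48.5,0],"roll": 6.4},
    {"fingers": 60,"travel": [0.8,48.5,0],"roll": 6.4},
    {"fingers": 60,"travel": [0.8,48.5,0],"roll": 6.4},
    {"fingers": 60,"travel": [0.8,48.5,0],"roll": 6.4},
    {"fingers": 60,"travel": [0.8,48.5,0],"roll": 6.4},
    {"fingers": 60,"travel": [0.8,48.5,0],"roll": 6.4}
  ]
}}

```text
time_s: 16.8
tcp_pos: [0.4852, -0.2522, 0.3209]
ee_rot: [[0.971, -0.239, -0.003], [-0.239, -0.971, 0.001], [-0.003, 0.0, -1.0]]
wrist_force: [0.1, 0.4, -0.3]
gripper_width: 0.599
```

{"method": "arm_command", "body": {
  "rows": [
    {"fingers": 60,"travel": [0,0,3],"roll": 0},
    {"fingers": 60,"travel": [0,0,7],"roll": 0},
    {"fingers": 60,"travel": [0,0,7],"roll": 0},
    {"fingers": 60,"travel": [0,0,7],"roll": 0}
  ]
}}

```text
time_s: 17.2
tcp_pos: [0.4863, -0.25, 0.2523]
ee_rot: [[0.972, -0.237, -0.003], [-0.237, -0.972, -0.001], [-0.003, 0.001, -1.0]]
wrist_force: [0.3, -0.9, 0.5]
gripper_width: 0.601
```

```bash
python3 - <<'E'
from h import *
crowns(cams=('scene',),box=(.4,.6,-.6,-.1))
go((.486,-.251,.11,-13.8))
E
```

```text
scene 136 rectc 485.8 -453.2 size 76 36 longaxis deg -7.8 ztop [136.9 141.1] rgb [61 59 56] med [ 489.9 -449.6]
scene 157 rectc 535.9 -351.6 size 70 38 longaxis deg -7.0 ztop [137.2 141.3] rgb [150 156 151] med [ 538.7 -346.8]
scene 179 rectc 484.7 -249.7 size 78 35 longaxis deg -10.1 ztop [137.4 141. ] rgb [58 56 54] med [ 489.6 -246. ]
t 17.25 tcp [ 0.4874 -0.2501  0.2539] psi -13.66 w 0.598 F [-0.5  0.3  0.8]
(0.486, -0.251, 0.11, -13.8) travel [-0.13, 0.1, 14.39] roll 0.1
```

{"method": "arm_command", "body": {
  "rows": [
    {"fingers": 60,"travel": [-0.1,0.1,4],"roll": 0},
    {"fingers": 60,"travel": [-0.1,0.1,8],"roll": 0},
    {"fingers": 60,"travel": [-0.1,0.1,11],"roll": 0},
    {"fingers": 60,"travel": [-0.1,0.1,13],"roll": 0},
    {"fingers": 60,"travel": [-0.1,0.1,14.4],"roll": 0},
    {"fingers": 60,"travel": [-0.1,0.1,14.4],"roll": 0},
    {"fingers": 60,"travel": [-0.1,0.1,14.4],"roll": 0}
  ]
}}

```text
time_s: 17.95
tcp_pos: [0.4872, -0.2507, 0.1107]
ee_rot: [[0.972, -0.236, 0.003], [-0.236, -0.972, -0.001], [0.004, 0.001, -1.0]]
wrist_force: [-0.2, -1.4, 1.2]
gripper_width: 0.6
```

{"method": "arm_command", "body": {
  "rows": [
    {"fingers": 10,"travel": [0,0,0],"roll": 0},
    {"fingers": 10,"travel": [0,0,0],"roll": 0},
    {"fingers": 10,"travel": [0,0,0],"roll": 0},
    {"fingers": 10,"travel": [0,0,0],"roll": 0},
    {"fingers": 10,"travel": [0,0,0],"roll": 0},
    {"fingers": 10,"travel": [0,0,0],"roll": 0},
    {"fingers": 10,"travel": [0,0,0],"roll": 0},
    {"fingers": 10,"travel": [0,0,0],"roll": 0}
  ]
}}

```text
time_s: 18.75
tcp_pos: [0.4858, -0.2508, 0.1095]
ee_rot: [[0.972, -0.237, 0.001], [-0.237, -0.972, -0.001], [0.001, 0.001, -1.0]]
wrist_force: [-1.5, -1.1, 5.5]
gripper_width: 0.364
```

{"method": "arm_command", "body": {
  "rows": [
    {"fingers": 10,"travel": [0,0,-3],"roll": 0},
    {"fingers": 10,"travel": [0,0,-6],"roll": 0},
    {"fingers": 10,"travel": [0,0,-10],"roll": 0},
    {"fingers": 10,"travel": [0,0,-14],"roll": 0},
    {"fingers": 10,"travel": [0,0,-18],"roll": 0},
    {"fingers": 10,"travel": [0,0,-22],"roll": 0},
    {"fingers": 10,"travel": [0,0,-22],"roll": 0},
    {"fingers": 10,"travel": [0,0,-22],"roll": 0},
    {"fingers": 10,"travel": [0,0,-22],"roll": 0}
  ]
}}

```text
time_s: 19.65
tcp_pos: [0.4843, -0.2497, 0.3259]
ee_rot: [[0.971, -0.237, -0.005], [-0.237, -0.971, 0.003], [-0.005, -0.001, -1.0]]
wrist_force: [0.0, -0.2, -3.1]
gripper_width: 0.364
```

```bash
python3 - <<'E'
from h import *
go((.5316,.1605,.33,-7.3))
E
```

```text
t 19.65 tcp [ 0.4843 -0.2497  0.3259] psi -13.73 w 0.364 F [ 0.  -0.2 -3.1]
(0.5316, 0.1605, 0.33, -7.3) travel [-5.14, -40.97, -0.32] roll -6.4
```

{"method": "arm_command", "body": {
  "rows": [
    {"fingers": 10,"travel": [-0.5,-3,-0.3],"roll": 0},
    {"fingers": 10,"travel": [-1,-7.5,-0.3],"roll": -1},
    {"fingers": 10,"travel": [-1.5,-12,-0.3],"roll": -2},
    {"fingers": 10,"travel": [-2,-16.5,-0.3],"roll": -3},
    {"fingers": 10,"travel": [-2.7,-21,-0.3],"roll": -4},
    {"fingers": 10,"travel": [-3.3,-26,-0.3],"roll": -5},
    {"fingers": 10,"travel": [-4,-31,-0.3],"roll": -6},
    {"fingers": 10,"travel": [-4.6,-36,-0.3],"roll": -6.4},
    {"fingers": 10,"travel": [-5,-39.5,-0.3],"roll": -6.4},
    {"fingers": 10,"travel": [-5.1,-41,-0.3],"roll": -6.4}
  ]
}}

```text
time_s: 20.65
tcp_pos: [0.5322, 0.1629, 0.3286]
ee_rot: [[0.992, -0.124, -0.005], [-0.124, -0.992, -0.002], [-0.005, 0.002, -1.0]]
wrist_force: [0.1, 0.2, -3.1]
gripper_width: 0.362
```

{"method": "arm_command", "body": {
  "rows": [
    {"fingers": 10,"travel": [0,0,0],"roll": 0},
    {"fingers": 10,"travel": [0,0,0],"roll": 0},
    {"fingers": 10,"travel": [0,0,0],"roll": 0},
    {"fingers": 10,"travel": [0,0,0],"roll": 0}
  ]
}}

```text
time_s: 21.05
tcp_pos: [0.5329, 0.1586, 0.3318]
ee_rot: [[0.992, -0.129, -0.0], [-0.129, -0.992, -0.0], [-0.0, 0.0, -1.0]]
wrist_force: [0.1, -0.1, -3.0]
gripper_width: 0.368
```

```bash
python3 - <<'E'
from h import *
go((.5316,.1605,.155,-7.3))
E
```

```text
t 21.05 tcp [0.5329 0.1586 0.3318] psi -7.41 w 0.368 F [ 0.1 -0.1 -3. ]
(0.5316, 0.1605, 0.155, -7.3) travel [-0.15, -0.17, 17.68] roll -0.1
```

{"method": "arm_command", "body": {
  "rows": [
    {"fingers": 10,"travel": [-0.1,0,4],"roll": 0},
    {"fingers": 10,"travel": [-0.1,0,8],"roll": 0},
    {"fingers": 10,"travel": [-0.1,0,12],"roll": 0},
    {"fingers": 10,"travel": [-0.1,0,14],"roll": 0},
    {"fingers": 10,"travel": [-0.1,0,15.5],"roll": 0},
    {"fingers": 10,"travel": [-0.1,0,16.5],"roll": 0},
    {"fingers": 10,"travel": [-0.1,0,17.2],"roll": 0},
    {"fingers": 10,"travel": [-0.1,0,17.6],"roll": 0},
    {"fingers": 10,"travel": [-0.1,0,17.6],"roll": 0},
    {"fingers": 10,"travel": [-0.1,0,17.6],"roll": 0}
  ]
}}

```text
time_s: 22.05
tcp_pos: [0.5325, 0.1602, 0.1565]
ee_rot: [[0.992, -0.127, 0.001], [-0.127, -0.992, 0.001], [0.001, -0.001, -1.0]]
wrist_force: [-0.3, -0.4, -2.2]
gripper_width: 0.363
```

{"method": "arm_command", "body": {
  "rows": [
    {"fingers": 10,"travel": [0,0,0.1],"roll": 0},
    {"fingers": 10,"travel": [0,0,0.2],"roll": 0},
    {"fingers": 10,"travel": [0,0,0.2],"roll": 0},
    {"fingers": 10,"travel": [0,0,0.2],"roll": 0}
  ]
}}

```text
time_s: 22.45
tcp_pos: [0.5321, 0.1601, 0.1538]
ee_rot: [[0.992, -0.127, 0.0], [-0.127, -0.992, 0.0], [0.0, -0.0, -1.0]]
wrist_force: [1.1, -0.3, -2.5]
gripper_width: 0.366
```

{"method": "arm_command", "body": {
  "rows": [
    {"fingers": 10,"travel": [0,0,0.15],"roll": 0},
    {"fingers": 10,"travel": [0,0,0.15],"roll": 0},
    {"fingers": 10,"travel": [0,0,0.15],"roll": 0}
  ]
}}

```text
time_s: 22.75
tcp_pos: [0.5322, 0.1601, 0.1523]
ee_rot: [[0.992, -0.127, 0.0], [-0.127, -0.992, 0.0], [0.0, -0.0, -1.0]]
wrist_force: [0.5, 0.0, -1.4]
gripper_width: 0.364
```

{"method": "arm_command", "body": {
  "rows": [
    {"fingers": 50,"travel": [0,0,0],"roll": 0},
    {"fingers": 50,"travel": [0,0,0],"roll": 0},
    {"fingers": 50,"travel": [0,0,0],"roll": 0},
    {"fingers": 50,"travel": [0,0,0],"roll": 0},
    {"fingers": 50,"travel": [0,0,-2],"roll": 0},
    {"fingers": 50,"travel": [0,0,-5],"roll": 0},
    {"fingers": 50,"travel": [0,0,-9],"roll": 0},
    {"fingers": 50,"travel": [0,0,-13],"roll": 0},
    {"fingers": 60,"travel": [0,0,-17],"roll": 0},
    {"fingers": 60,"travel": [0,0,-17],"roll": 0}
  ]
}}

```text
time_s: 23.75
tcp_pos: [0.5348, 0.1607, 0.3294]
ee_rot: [[0.992, -0.127, 0.013], [-0.127, -0.992, 0.005], [0.012, -0.007, -1.0]]
wrist_force: [0.4, -0.4, 0.5]
gripper_width: 0.575
```

```bash
python3 - <<'E'
from h import *
crowns(z0=.171,z1=.195,box=(.45,.65,-.02,.275))
crowns(box=(.4,.6,-.6,-.1))
go((.5365,-.3515,.32,-9))
E
```

```text
top 226 rectc 521.2 234.1 size 47 31 longaxis deg -6.4 ztop [181.2 184.9] rgb [182 188 184] med [522.7 232.7]
top 194 rectc 512.4 161.8 size 44 30 longaxis deg -9.7 ztop [180.2 185.2] rgb [57 57 58] med [511.9 159.7]
scene 432 rectc 531.8 163.2 size 81 33 longaxis deg -5.3 ztop [180.2 184.1] rgb [61 60 58] med [537.4 165.3]
scene 503 rectc 540.8 234.7 size 83 33 longaxis deg -8.1 ztop [180.5 184.1] rgb [157 164 160] med [546.9 237.4]
top 307 rectc 536.3 -352.2 size 75 31 longaxis deg -9.2 ztop [138.3 142.4] rgb [194 201 196] med [ 536.7 -352.1]
top 316 rectc 489.5 -456.4 size 76 32 longaxis deg -7.7 ztop [138.  141.8] rgb [62 62 62] med [ 487.3 -455. ]
scene 135 rectc 487.9 -455.8 size 72 38 longaxis deg -7.3 ztop [137.3 141. ] rgb [67 65 62] med [ 491.8 -449.4]
scene 164 rectc 538.3 -350.6 size 75 37 longaxis deg -9.8 ztop [137.4 140.8] rgb [157 163 158] med [ 540.4 -346.7]
t 23.95 tcp [0.5314 0.1599 0.321 ] psi -7.32 w 0.594 F [-0.2 -1.  -0.1]
(0.5365, -0.3515, 0.32, -9) travel [7.02, 50.65, 0.13] roll 1.7
```

{"method": "arm_command", "body": {
  "rows": [
    {"fingers": 60,"travel": [1,10,0],"roll": 0},
    {"fingers": 60,"travel": [3,20,0],"roll": 1},
    {"fingers": 60,"travel": [4,30,0],"roll": 1.7},
    {"fingers": 60,"travel": [7,50.6,0],"roll": 1.7},
    {"fingers": 60,"travel": [7,50.6,0],"roll": 1.7},
    {"fingers": 60,"travel": [7,50.6,0],"roll": 1.7},
    {"fingers": 60,"travel": [7,50.6,0],"roll": 1.7},
    {"fingers": 60,"travel": [7,50.6,0],"roll": 1.7},
    {"fingers": 60,"travel": [7,50.6,0],"roll": 1.7},
    {"fingers": 60,"travel": [7,50.6,0],"roll": 1.7}
  ]
}}

```text
time_s: 24.95
tcp_pos: [0.5361, -0.3417, 0.3204]
ee_rot: [[0.988, -0.157, -0.003], [-0.157, -0.988, 0.001], [-0.003, -0.001, -1.0]]
wrist_force: [1.7, 0.2, 0.1]
gripper_width: 0.596
```

{"method": "arm_command", "body": {
  "rows": [
    {"fingers": 60,"travel": [0,0,0],"roll": 0},
    {"fingers": 60,"travel": [0,0,3],"roll": 0},
    {"fingers": 60,"travel": [0,0,7],"roll": 0},
    {"fingers": 60,"travel": [0,0,7],"roll": 0},
    {"fingers": 60,"travel": [0,0,7],"roll": 0}
  ]
}}

```text
time_s: 25.45
tcp_pos: [0.5367, -0.3398, 0.2517]
ee_rot: [[0.988, -0.156, -0.003], [-0.156, -0.988, -0.0], [-0.003, 0.001, -1.0]]
wrist_force: [-0.5, -0.6, 0.2]
gripper_width: 0.596
```

```bash
python3 - <<'E'
from h import *
crowns(cams=('scene',),box=(.4,.6,-.6,-.1))
go((.5365,-.3515,.11,-9.2))
E
```

```text
scene 138 rectc 486.8 -454.2 size 76 35 longaxis deg -5.9 ztop [137.1 140.7] rgb [62 59 56] med [ 490.  -449.2]
scene 165 rectc 537.4 -351.1 size 78 36 longaxis deg -7.0 ztop [137.2 140.8] rgb [148 153 148] med [ 539.4 -346.3]
t 25.5 tcp [ 0.5376 -0.3402  0.2536] psi -8.97 w 0.6 F [ 0.  -0.1  1.5]
(0.5365, -0.3515, 0.11, -9.2) travel [0.05, 1.11, 14.36] roll 0.2
```

{"method": "arm_command", "body": {
  "rows": [
    {"fingers": 60,"travel": [0,1.1,4],"roll": 0},
    {"fingers": 60,"travel": [0,1.1,8],"roll": 0},
    {"fingers": 60,"travel": [0,1.1,9.5],"roll": 0},
    {"fingers": 60,"travel": [0,1.1,11],"roll": 0},
    {"fingers": 60,"travel": [0,1.1,13],"roll": 0},
    {"fingers": 60,"travel": [0,1.1,14.4],"roll": 0},
    {"fingers": 60,"travel": [0,1.1,14.4],"roll": 0},
    {"fingers": 60,"travel": [0,1.1,14.4],"roll": 0}
  ]
}}

```text
time_s: 26.3
tcp_pos: [0.5362, -0.3511, 0.1096]
ee_rot: [[0.988, -0.156, 0.002], [-0.156, -0.988, -0.001], [0.002, 0.001, -1.0]]
wrist_force: [-0.2, 0.5, 0.9]
gripper_width: 0.598
```

{"method": "arm_command", "body": {
  "rows": [
    {"fingers": 10,"travel": [0,0,0],"roll": 0},
    {"fingers": 10,"travel": [0,0,0],"roll": 0},
    {"fingers": 10,"travel": [0,0,0],"roll": 0},
    {"fingers": 10,"travel": [0,0,0],"roll": 0},
    {"fingers": 10,"travel": [0,0,0],"roll": 0},
    {"fingers": 10,"travel": [0,0,0],"roll": 0},
    {"fingers": 10,"travel": [0,0,0],"roll": 0},
    {"fingers": 10,"travel": [0,0,0],"roll": 0}
  ]
}}

```text
time_s: 27.1
tcp_pos: [0.5355, -0.3511, 0.1089]
ee_rot: [[0.988, -0.156, 0.001], [-0.156, -0.988, -0.001], [0.001, 0.001, -1.0]]
wrist_force: [-1.1, -0.9, 3.3]
gripper_width: 0.37
```

{"method": "arm_command", "body": {
  "rows": [
    {"fingers": 10,"travel": [0,0,-3],"roll": 0},
    {"fingers": 10,"travel": [0,0,-6],"roll": 0},
    {"fingers": 10,"travel": [0,0,-10],"roll": 0},
    {"fingers": 10,"travel": [0,0,-14],"roll": 0},
    {"fingers": 10,"travel": [0,0,-18],"roll": 0},
    {"fingers": 10,"travel": [0,0,-22],"roll": 0},
    {"fingers": 10,"travel": [0,0,-22],"roll": 0},
    {"fingers": 10,"travel": [0,0,-22],"roll": 0},
    {"fingers": 10,"travel": [0,0,-22],"roll": 0}
  ]
}}

```text
time_s: 28.0
tcp_pos: [0.5345, -0.3498, 0.3253]
ee_rot: [[0.988, -0.157, -0.004], [-0.157, -0.988, 0.003], [-0.005, -0.002, -1.0]]
wrist_force: [0.1, -0.2, -2.4]
gripper_width: 0.365
```

```bash
python3 - <<'E'
from h import *
go((.5224,.0885,.33,-7.3))
E
```

```text
t 28.0 tcp [ 0.5345 -0.3498  0.3253] psi -9.02 w 0.365 F [ 0.1 -0.2 -2.4]
(0.5224, 0.0885, 0.33, -7.3) travel [-8.06, -43.1, -0.32] roll -1.7
```

{"method": "arm_command", "body": {
  "rows": [
    {"fingers": 10,"travel": [-0.5,-3,-0.3],"roll": 0},
    {"fingers": 10,"travel": [-1.4,-7.5,-0.3],"roll": -0.5},
    {"fingers": 10,"travel": [-2.2,-12,-0.3],"roll": -1},
    {"fingers": 10,"travel": [-3,-16.5,-0.3],"roll": -1.7},
    {"fingers": 10,"travel": [-3.9,-21,-0.3],"roll": -1.7},
    {"fingers": 10,"travel": [-4.8,-25.7,-0.3],"roll": -1.7},
    {"fingers": 10,"travel": [-5.7,-30.5,-0.3],"roll": -1.7},
    {"fingers": 10,"travel": [-6.6,-35.3,-0.3],"roll": -1.7},
    {"fingers": 10,"travel": [-7.5,-40,-0.3],"roll": -1.7},
    {"fingers": 10,"travel": [-8,-43.1,-0.3],"roll": -1.7}
  ]
}}

```text
time_s: 29.0
tcp_pos: [0.5223, 0.0902, 0.329]
ee_rot: [[0.992, -0.125, -0.004], [-0.125, -0.992, -0.001], [-0.004, 0.001, -1.0]]
wrist_force: [0.7, -0.3, -2.4]
gripper_width: 0.364
```

{"method": "arm_command", "body": {
  "rows": [
    {"fingers": 10,"travel": [0,0,0],"roll": 0},
    {"fingers": 10,"travel": [0,0,0],"roll": 0},
    {"fingers": 10,"travel": [0,0,0],"roll": 0},
    {"fingers": 10,"travel": [0,0,0],"roll": 0}
  ]
}}

```text
time_s: 29.4
tcp_pos: [0.5235, 0.0864, 0.3307]
ee_rot: [[0.992, -0.129, -0.001], [-0.129, -0.992, -0.001], [-0.001, 0.001, -1.0]]
wrist_force: [0.2, 0.5, -2.7]
gripper_width: 0.364
```

```bash
python3 - <<'E'
from h import *
go((.5224,.0875,.153,-7.3))
E
```

```text
t 29.4 tcp [0.5235 0.0864 0.3307] psi -7.41 w 0.364 F [ 0.2  0.5 -2.7]
(0.5224, 0.0875, 0.153, -7.3) travel [-0.11, -0.1, 17.77] roll -0.1
```

{"method": "arm_command", "body": {
  "rows": [
    {"fingers": 10,"travel": [-0.1,0,4],"roll": 0},
    {"fingers": 10,"travel": [-0.1,0,8],"roll": 0},
    {"fingers": 10,"travel": [-0.1,0,12],"roll": 0},
    {"fingers": 10,"travel": [-0.1,0,14],"roll": 0},
    {"fingers": 10,"travel": [-0.1,0,15.5],"roll": 0},
    {"fingers": 10,"travel": [-0.1,0,16.5],"roll": 0},
    {"fingers": 10,"travel": [-0.1,0,17.2],"roll": 0},
    {"fingers": 10,"travel": [-0.1,0,17.7],"roll": 0},
    {"fingers": 10,"travel": [-0.1,0,17.7],"roll": 0},
    {"fingers": 10,"travel": [-0.1,0,17.7],"roll": 0}
  ]
}}

```text
time_s: 30.4
tcp_pos: [0.5232, 0.0877, 0.1549]
ee_rot: [[0.992, -0.127, 0.001], [-0.127, -0.992, 0.0], [0.001, -0.001, -1.0]]
wrist_force: [0.5, 0.6, -2.3]
gripper_width: 0.365
```

{"method": "arm_command", "body": {
  "rows": [
    {"fingers": 10,"travel": [0,0,0.1],"roll": 0},
    {"fingers": 10,"travel": [0,0,0.15],"roll": 0},
    {"fingers": 10,"travel": [0,0,0.15],"roll": 0},
    {"fingers": 10,"travel": [0,0,0.15],"roll": 0}
  ]
}}

```text
time_s: 30.8
tcp_pos: [0.5228, 0.0877, 0.1529]
ee_rot: [[0.992, -0.127, 0.0], [-0.127, -0.992, 0.0], [0.0, -0.0, -1.0]]
wrist_force: [-0.5, 0.4, -2.2]
gripper_width: 0.363
```

{"method": "arm_command", "body": {
  "rows": [
    {"fingers": 10,"travel": [0,0,0.1],"roll": 0},
    {"fingers": 10,"travel": [0,0,0.1],"roll": 0},
    {"fingers": 50,"travel": [0,0,0.1],"roll": 0},
    {"fingers": 50,"travel": [0,0,0.1],"roll": 0},
    {"fingers": 50,"travel": [0,0,0.1],"roll": 0},
    {"fingers": 50,"travel": [0,0,0.1],"roll": 0},
    {"fingers": 50,"travel": [0,0,-2],"roll": 0},
    {"fingers": 50,"travel": [0,0,-5],"roll": 0},
    {"fingers": 50,"travel": [0,0,-9],"roll": 0},
    {"fingers": 50,"travel": [0,0,-13],"roll": 0}
  ]
}}

```text
time_s: 31.8
tcp_pos: [0.5224, 0.0874, 0.2841]
ee_rot: [[0.992, -0.127, -0.001], [-0.127, -0.992, -0.0], [-0.0, 0.001, -1.0]]
wrist_force: [1.0, 0.5, -0.2]
gripper_width: 0.505
```

{"method": "arm_command", "body": {
  "rows": [
    {"fingers": 60,"travel": [0,0,-3.5],"roll": 0},
    {"fingers": 60,"travel": [0,0,-3.5],"roll": 0},
    {"fingers": 60,"travel": [0,0,-3.5],"roll": 0}
  ]
}}

```text
time_s: 32.1
tcp_pos: [0.5227, 0.0878, 0.3184]
ee_rot: [[0.992, -0.127, 0.001], [-0.127, -0.992, 0.001], [0.001, -0.001, -1.0]]
wrist_force: [-0.3, 0.5, -0.9]
gripper_width: 0.588
```

```bash
python3 - <<'E'
from h import *
crowns(z0=.171,z1=.195,box=(.45,.65,-.02,.275))
crowns(box=(.4,.6,-.6,-.1))
go((.4875,-.4545,.32,-6.3))
E
```

```text
top 192 rectc 519.7 233.6 size 41 31 longaxis deg -4.4 ztop [180.5 184.7] rgb [173 179 175] med [519.  232.9]
top 194 rectc 511.4 161.9 size 40 30 longaxis deg -7.6 ztop [180.7 184.4] rgb [55 55 56] med [511.6 161.4]
top 157 rectc 501.1 90.2 size 39 31 longaxis deg -8.4 ztop [179.7 184.9] rgb [176 182 177] med [499.9  90.6]
scene 363 rectc 523.5 90.1 size 81 34 longaxis deg -9.4 ztop [180. 184.] rgb [155 161 156] med [528.   93.3]
scene 438 rectc 533.2 162.1 size 83 33 longaxis deg -4.9 ztop [180.2 183.9] rgb [60 59 57] med [538.4 165.5]
scene 501 rectc 541.3 235.5 size 80 34 longaxis deg -6.9 ztop [180. 184.] rgb [154 161 157] med [546.5 237.2]
top 321 rectc 487.6 -456.2 size 78 31 longaxis deg -5.0 ztop [137.9 141.6] rgb [60 60 60] med [ 487.2 -454.9]
scene 130 rectc 487.1 -456.1 size 71 39 longaxis deg -2.6 ztop [137.6 141.4] rgb [66 63 60] med [ 489.7 -448.4]
t 32.3 tcp [0.5221 0.0874 0.3162] psi -7.32 w 0.597 F [-0.7 -0.  -0. ]
(0.4875, -0.4545, 0.32, -6.3) travel [3.47, 54.19, -0.3] roll -1.0
```

Three are hanging at even spacing, and walnut is still in place.

{"method": "arm_command", "body": {
  "rows": [
    {"fingers": 60,"travel": [0.5,8,-0.3],"roll": -1},
    {"fingers": 60,"travel": [1,20,-0.3],"roll": -1},
    {"fingers": 60,"travel": [2,30,-0.3],"roll": -1.5},
    {"fingers": 60,"travel": [3.4,54.2,-0.3],"roll": -1.5},
    {"fingers": 60,"travel": [3.4,54.2,-0.3],"roll": -1.5},
    {"fingers": 60,"travel": [3.4,54.2,-0.3],"roll": -1.5},
    {"fingers": 60,"travel": [3.4,54.2,-0.3],"roll": -1.5},
    {"fingers": 60,"travel": [3.4,54.2,-0.3],"roll": -1.5},
    {"fingers": 60,"travel": [3.4,54.2,-0.3],"roll": -1.5},
    {"fingers": 60,"travel": [3.4,54.2,-0.3],"roll": -1.5}
  ]
}}

```text
time_s: 33.3
tcp_pos: [0.4895, -0.4132, 0.3194]
ee_rot: [[0.995, -0.101, -0.002], [-0.101, -0.995, 0.001], [-0.002, -0.001, -1.0]]
wrist_force: [1.3, -0.0, 0.6]
gripper_width: 0.597
```

```bash
python3 - <<'E'
from h import *
go((.4875,-.455,.25,-6))
E
```

```text
t 33.3 tcp [ 0.4895 -0.4132  0.3194] psi -5.81 w 0.597 F [ 1.3 -0.   0.6]
(0.4875, -0.455, 0.25, -6) travel [0.24, 4.18, 6.94] roll 0.2
```

{"method": "arm_command", "body": {
  "rows": [
    {"fingers": 60,"travel": [0.2,3,0],"roll": 0},
    {"fingers": 60,"travel": [0.2,4.2,3],"roll": 0},
    {"fingers": 60,"travel": [0.2,4.2,7],"roll": 0},
    {"fingers": 60,"travel": [0.2,4.2,7],"roll": 0},
    {"fingers": 60,"travel": [0.2,4.2,7],"roll": 0}
  ]
}}

```text
time_s: 33.8
tcp_pos: [0.4877, -0.4535, 0.2502]
ee_rot: [[0.995, -0.101, -0.003], [-0.101, -0.995, 0.0], [-0.003, 0.0, -1.0]]
wrist_force: [0.5, -0.3, 1.3]
gripper_width: 0.598
```

```bash
python3 - <<'E'
from h import *
crowns(cams=('scene',),box=(.4,.6,-.6,-.1))
go((.4875,-.455,.11,-6))
E
```

```text
scene 135 rectc 487.6 -452.4 size 73 35 longaxis deg -5.6 ztop [137.1 141.5] rgb [60 58 55] med [ 489.3 -447.8]
t 33.85 tcp [ 0.4886 -0.4538  0.2522] psi -5.77 w 0.599 F [-0.  -0.   0.9]
(0.4875, -0.455, 0.11, -6) travel [-0.11, 0.1, 14.22] roll 0.2
```

{"method": "arm_command", "body": {
  "rows": [
    {"fingers": 60,"travel": [-0.1,0.1,4],"roll": 0},
    {"fingers": 60,"travel": [-0.1,0.1,8],"roll": 0},
    {"fingers": 60,"travel": [-0.1,0.1,11],"roll": 0},
    {"fingers": 60,"travel": [-0.1,0.1,13],"roll": 0},
    {"fingers": 60,"travel": [-0.1,0.1,14.3],"roll": 0},
    {"fingers": 60,"travel": [-0.1,0.1,14.3],"roll": 0},
    {"fingers": 60,"travel": [-0.1,0.1,14.3],"roll": 0}
  ]
}}

```text
time_s: 34.55
tcp_pos: [0.4882, -0.4549, 0.1099]
ee_rot: [[0.995, -0.1, 0.003], [-0.1, -0.995, -0.002], [0.003, 0.002, -1.0]]
wrist_force: [0.8, -0.4, -0.2]
gripper_width: 0.604
```

{"method": "arm_command", "body": {
  "rows": [
    {"fingers": 10,"travel": [0,0,0],"roll": 0},
    {"fingers": 10,"travel": [0,0,0],"roll": 0},
    {"fingers": 10,"travel": [0,0,0],"roll": 0},
    {"fingers": 10,"travel": [0,0,0],"roll": 0},
    {"fingers": 10,"travel": [0,0,0],"roll": 0},
    {"fingers": 10,"travel": [0,0,0],"roll": 0},
    {"fingers": 10,"travel": [0,0,0],"roll": 0},
    {"fingers": 10,"travel": [0,0,0],"roll": 0}
  ]
}}

```text
time_s: 35.35
tcp_pos: [0.4872, -0.4547, 0.1085]
ee_rot: [[0.995, -0.101, 0.001], [-0.101, -0.995, -0.001], [0.001, 0.001, -1.0]]
wrist_force: [-0.3, -1.4, 4.0]
gripper_width: 0.365
```

{"method": "arm_command", "body": {
  "rows": [
    {"fingers": 10,"travel": [0,0,-3],"roll": 0},
    {"fingers": 10,"travel": [0,0,-6],"roll": 0},
    {"fingers": 10,"travel": [0,0,-10],"roll": 0},
    {"fingers": 10,"travel": [0,0,-14],"roll": 0},
    {"fingers": 10,"travel": [0,0,-18],"roll": 0},
    {"fingers": 10,"travel": [0,0,-22],"roll": 0},
    {"fingers": 10,"travel": [0,0,-22],"roll": 0},
    {"fingers": 10,"travel": [0,0,-22],"roll": 0},
    {"fingers": 10,"travel": [0,0,-22],"roll": 0}
  ]
}}

```text
time_s: 36.25
tcp_pos: [0.4862, -0.453, 0.3244]
ee_rot: [[0.995, -0.101, -0.004], [-0.101, -0.995, 0.004], [-0.005, -0.004, -1.0]]
wrist_force: [-0.1, 0.2, -2.8]
gripper_width: 0.361
```

```bash
python3 - <<'E'
from h import *
crowns(z0=.171,z1=.195,box=(.45,.65,-.02,.275),cams=('scene',))
go((.5134,.0165,.33,-7.3))
E
```

```text
scene 373 rectc 523.1 89.5 size 82 34 longaxis deg -7.5 ztop [179.8 184.1] rgb [146 151 146] med [528.5  93.5]
scene 432 rectc 532.8 161.8 size 83 33 longaxis deg -6.3 ztop [180.2 184.4] rgb [57 56 54] med [538.6 165.2]
scene 508 rectc 540.6 235.1 size 81 32 longaxis deg -7.7 ztop [180.2 184.1] rgb [145 152 148] med [547.  237.5]
t 36.3 tcp [ 0.4862 -0.4532  0.3244] psi -5.82 w 0.362 F [ 0.5  0.1 -2.5]
(0.5134, 0.0165, 0.33, -7.3) travel [-2.06, -47.01, -0.38] roll 1.5
```

{"method": "arm_command", "body": {
  "rows": [
    {"fingers": 10,"travel": [-0.1,-3,-0.3],"roll": 0},
    {"fingers": 10,"travel": [-0.3,-7.5,-0.3],"roll": 0.5},
    {"fingers": 10,"travel": [-0.5,-12,-0.3],"roll": 1},
    {"fingers": 10,"travel": [-0.7,-16.5,-0.3],"roll": 1.5},
    {"fingers": 10,"travel": [-0.9,-21,-0.3],"roll": 1.5},
    {"fingers": 10,"travel": [-1.1,-25.7,-0.3],"roll": 1.5},
    {"fingers": 10,"travel": [-1.4,-30.5,-0.3],"roll": 1.5},
    {"fingers": 10,"travel": [-1.6,-35.3,-0.3],"roll": 1.5},
    {"fingers": 10,"travel": [-1.8,-40,-0.3],"roll": 1.5},
    {"fingers": 10,"travel": [-2,-44,-0.3],"roll": 1.5}
  ]
}}

```text
time_s: 37.3
tcp_pos: [0.5105, -0.0121, 0.3291]
ee_rot: [[0.992, -0.126, -0.003], [-0.126, -0.992, -0.0], [-0.003, 0.001, -1.0]]
wrist_force: [0.6, 0.4, -2.6]
gripper_width: 0.363
```

{"method": "arm_command", "body": {
  "rows": [
    {"fingers": 10,"travel": [-0.1,-2,0],"roll": 0},
    {"fingers": 10,"travel": [-0.1,-3,0],"roll": 0},
    {"fingers": 10,"travel": [-0.1,-3,0],"roll": 0},
    {"fingers": 10,"travel": [-0.1,-3,0],"roll": 0},
    {"fingers": 10,"travel": [-0.1,-3,0],"roll": 0}
  ]
}}

```text
time_s: 37.8
tcp_pos: [0.5142, 0.0143, 0.3304]
ee_rot: [[0.992, -0.129, -0.001], [-0.129, -0.992, -0.0], [-0.001, 0.001, -1.0]]
wrist_force: [0.0, 0.2, -1.7]
gripper_width: 0.363
```

```bash
python3 - <<'E'
from h import *
go((.5134,.0165,.153,-7.3))
E
```

```text
t 37.8 tcp [0.5142 0.0143 0.3304] psi -7.41 w 0.363 F [ 0.   0.2 -1.7]
(0.5134, 0.0165, 0.153, -7.3) travel [-0.09, -0.21, 17.74] roll -0.1
```

{"method": "arm_command", "body": {
  "rows": [
    {"fingers": 10,"travel": [-0.1,-0.1,4],"roll": 0},
    {"fingers": 10,"travel": [-0.1,-0.1,8],"roll": 0},
    {"fingers": 10,"travel": [-0.1,-0.1,12],"roll": 0},
    {"fingers": 10,"travel": [-0.1,-0.1,14],"roll": 0},
    {"fingers": 10,"travel": [-0.1,-0.1,15.5],"roll": 0},
    {"fingers": 10,"travel": [-0.1,-0.1,16.5],"roll": 0},
    {"fingers": 10,"travel": [-0.1,-0.1,17.2],"roll": 0},
    {"fingers": 10,"travel": [-0.1,-0.1,17.7],"roll": 0},
    {"fingers": 10,"travel": [-0.1,-0.1,17.7],"roll": 0},
    {"fingers": 10,"travel": [-0.1,-0.1,17.7],"roll": 0}
  ]
}}

```text
time_s: 38.8
tcp_pos: [0.514, 0.0166, 0.1543]
ee_rot: [[0.992, -0.127, 0.001], [-0.127, -0.992, 0.0], [0.001, -0.0, -1.0]]
wrist_force: [0.5, -0.1, -2.7]
gripper_width: 0.364
```

{"method": "arm_command", "body": {
  "rows": [
    {"fingers": 10,"travel": [0,0,0.1],"roll": 0},
    {"fingers": 10,"travel": [0,0,0.2],"roll": 0},
    {"fingers": 10,"travel": [0,0,0.2],"roll": 0},
    {"fingers": 10,"travel": [0,0,0.2],"roll": 0}
  ]
}}

```text
time_s: 39.2
tcp_pos: [0.5135, 0.0167, 0.1518]
ee_rot: [[0.992, -0.127, 0.0], [-0.127, -0.992, 0.0], [0.0, -0.0, -1.0]]
wrist_force: [-0.1, 0.5, -2.3]
gripper_width: 0.361
```

{"method": "arm_command", "body": {
  "rows": [
    {"fingers": 10,"travel": [0,0,0.05],"roll": 0},
    {"fingers": 10,"travel": [0,0,0.05],"roll": 0},
    {"fingers": 48,"travel": [0,0,0.05],"roll": 0},
    {"fingers": 48,"travel": [0,0,0.05],"roll": 0},
    {"fingers": 48,"travel": [0,0,0.05],"roll": 0},
    {"fingers": 48,"travel": [0,0,0.05],"roll": 0},
    {"fingers": 48,"travel": [0,0,-2],"roll": 0},
    {"fingers": 48,"travel": [0,0,-5],"roll": 0},
    {"fingers": 48,"travel": [0,0,-9],"roll": 0},
    {"fingers": 48,"travel": [0,0,-13],"roll": 0}
  ]
}}

```text
time_s: 40.2
tcp_pos: [0.5132, 0.0164, 0.283]
ee_rot: [[0.992, -0.127, -0.001], [-0.127, -0.992, -0.0], [-0.001, 0.0, -1.0]]
wrist_force: [0.7, -0.2, -0.9]
gripper_width: 0.479
```

{"method": "arm_command", "body": {
  "rows": [
    {"fingers": 80,"travel": [0,0,-5],"roll": 0},
    {"fingers": 80,"travel": [0,0,-5],"roll": 0},
    {"fingers": 80,"travel": [0,0,-5],"roll": 0},
    {"fingers": 80,"travel": [0,0,-5],"roll": 0},
    {"fingers": 80,"travel": [0,0,-5],"roll": 0},
    {"fingers": 80,"travel": [0,0,-5],"roll": 0}
  ]
}}

```text
time_s: 40.8
tcp_pos: [0.5131, 0.0165, 0.3305]
ee_rot: [[0.992, -0.127, -0.002], [-0.127, -0.992, -0.001], [-0.002, 0.001, -1.0]]
wrist_force: [0.5, 0.6, -0.0]
gripper_width: 0.792
```

```bash
python3 - <<'E'
from h import *
crowns(z0=.171,z1=.195,box=(.45,.65,-.02,.275))
a,d=save('scene','s7.png')
P=cloud('scene',d); m=(d>0)&(P[...,2]>.058)&(P[...,2]<.075)&(np.hypot(P[...,0]-.558,P[...,1]-.368)<.04)
print(cv2.minEnclosingCircle((P[m][:,:2]*1000).astype(np.float32)),np.percentile(P[m][:,2],[50,95]))
v,u=np.where(m); print(u.min(),u.max(),v.min(),v.max())
o=cv2.resize(a[300:400,380:500],None,fx=4,fy=4,interpolation=cv2.INTER_CUBIC)
cv2.imwrite('pics/m7.png',cv2.cvtColor(np.hstack([cv2.resize(a[150:350,270:470],None,fx=2,fy=2),o[:400,:400]]),cv2.COLOR_RGB2BGR))
E
```

```text
top 184 rectc 510.1 162.2 size 42 31 longaxis deg -7.3 ztop [179.5 184.7] rgb [53 54 54] med [510.4 161.7]
top 191 rectc 502.2 89.8 size 44 31 longaxis deg -6.2 ztop [180.1 185.5] rgb [178 184 180] med [502.4  87.9]
top 199 rectc 494.7 19.2 size 42 32 longaxis deg -8.7 ztop [180.7 184.3] rgb [59 59 60] med [494.1  18.8]
top 37 rectc 504.2 230.3 size 25 13 longaxis deg -73.9 ztop [174.1 178.2] rgb [141 146 142] med [506.5 227.3]
scene 336 rectc 513.4 19.5 size 81 35 longaxis deg -8.8 ztop [179.6 184. ] rgb [63 59 55] med [519.1  23.1]
scene 375 rectc 523.0 90.0 size 82 33 longaxis deg -9.3 ztop [179.9 183.6] rgb [150 156 152] med [528.   93.7]
scene 436 rectc 532.9 162.2 size 82 33 longaxis deg -7.1 ztop [180. 184.] rgb [58 57 56] med [538.  165.3]
scene 509 rectc 540.5 234.8 size 83 32 longaxis deg -8.4 ztop [180.2 184.1] rgb [151 158 155] med [547.3 237.1]
((558.0787353515625, 369.21209716796875), 24.79570960998535) [0.06988476 0.07243588]
418 443 325 348
```

View pics/m7.png

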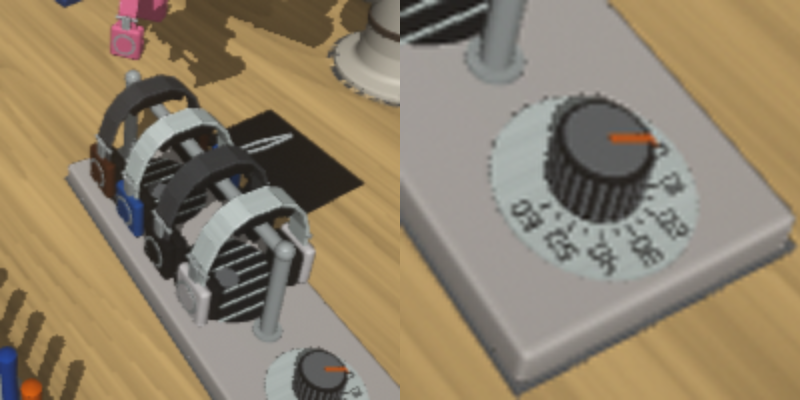

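All four hang parallel and separate, and the pink pair is untouched. The timer's orange line points right (~(635,138)), close to mark 0. I'll check its angle and plan two 60° strokes that keep the gripper body clear of the post.

```bash
cat >> h.py <<'E'
def orange(c=(.558,.3688)):
    for n in('scene','top'):
        im,d=capture(n);P=cloud(n,d);h=cv2.cvtColor(im,cv2.COLOR_RGB2HSV)
        m=(d>0)&(P[...,2]>.05)&(P[...,2]<.085)&(np.hypot(P[...,0]-c[0],P[...,1]-c[1])<.035)&(h[...,0]<18)&(h[...,1]>120)&(h[...,2]>70)
        if m.sum()<3: print(n,'no orange'); continue
        q=P[m][:,:2].mean(0)-np.array(c); v=np.degrees(np.arctan2(q[1],q[0]))
        print(n,m.sum(),'orange off mm',np.round(q*1000,1),'clockwise from mark 0: %.0f'%((172.7-v+180)%360-180))
E
python3 - <<'E'
from h import *
orange(); print(np.round(sense()['joints'],1))
go((.558,.366,.33,-65),(.558,.366,.034,-65))
E
```

```text
scene 32 orange off mm [-12.    6.3] clockwise from mark 0: 21
top no orange
[ 20.    7.3  -2.    0.  -80.7  62.7]
t 41.05 tcp [0.5135 0.0166 0.3314] psi -7.31 w 0.801 F [-0.3  0.   1.1]
(0.558, 0.366, 0.33, -65) travel [-0.03, -35.22, 0.13] roll 57.7
(0.558, 0.366, 0.034, -65) travel [-0.02, -35.23, 29.73] roll 57.7
```

{"method": "arm_command", "body": {
  "rows": [
    {"fingers": 80,"travel": [0,-5,0],"roll": 8},
    {"fingers": 80,"travel": [0,-10,0],"roll": 16},
    {"fingers": 80,"travel": [0,-15,0],"roll": 24},
    {"fingers": 80,"travel": [0,-20,0],"roll": 32},
    {"fingers": 80,"travel": [0,-25,0],"roll": 40},
    {"fingers": 80,"travel": [0,-30,0],"roll": 48},
    {"fingers": 80,"travel": [0,-35.2,0],"roll": 56},
    {"fingers": 80,"travel": [0,-35.2,0],"roll": 57.7},
    {"fingers": 80,"travel": [0,-35.2,0],"roll": 57.7},
    {"fingers": 80,"travel": [0,-35.2,0],"roll": 57.7}
  ]
}}

```text
time_s: 42.05
tcp_pos: [0.5583, 0.3654, 0.3316]
ee_rot: [[0.423, -0.906, -0.0], [-0.906, -0.423, -0.001], [0.0, 0.0, -1.0]]
wrist_force: [-0.1, -0.5, -0.3]
gripper_width: 0.802
```

```bash
cat >> h.py <<'E'
def overhead(name,c=(.558,.3688),z=.0505,half=.07,N=600):
    """orthorectified wrist view at height z, stand axes: up=+x stand, left=+y stand"""
    s=sense(); im,_=capture('wrist'); k=get_calibration('wrist'); f=200/np.tan(np.radians(k['fov_y']/2))
    T=np.eye(4);T[:3,:3]=s['ee_rot'];T[:3,3]=s['tcp_pos']+np.array([0,0.003,0.025]);M=np.linalg.inv(T@k['mount'])
    g=np.linspace(half,-half,N); X,Y=np.meshgrid(g,g,indexing='ij'); t=np.radians(-7.3)
    W=np.stack([c[0]+X*np.cos(t)-Y*np.sin(t),c[1]+X*np.sin(t)+Y*np.cos(t),0*X+z,1+0*X],-1)
    p=W@M.T; r=np.hypot(p[...,0],p[...,1]); th=np.arctan2(r,p[...,2])*f/np.maximum(r,1e-9)
    o=cv2.remap(im,(k['cx']+p[...,0]*th).astype(np.float32),(k['cy']+p[...,1]*th).astype(np.float32),cv2.INTER_LINEAR)
    cv2.imwrite('pics/'+name,cv2.cvtColor(o,cv2.COLOR_RGB2BGR))
    h=cv2.cvtColor(o,cv2.COLOR_RGB2HSV); m=(h[...,0]<18)&(h[...,1]>120)&(h[...,2]>70)&(np.hypot(X,Y)<.035)
    if m.sum()>20:
        v,u=np.where(m); l=cv2.fitLine(np.stack([u,v],-1).astype(np.float32),cv2.DIST_L2,0,.01,.01).ravel(); print('line dir px',l, 'cw from 0 (mod 180): %.0f'%(np.degrees(np.arctan2(-l[0],l[1]))%180))
E
python3 - <<'E'
from h import *
go((.558,.366,.034,-65))
overhead('o1.png',z=.0685,half=.06)
overhead('o2.png',z=.0325,half=.06)
E
```

```text
t 42.05 tcp [0.5583 0.3654 0.3316] psi -64.97 w 0.802 F [-0.1 -0.5 -0.3]
(0.558, 0.366, 0.034, -65) travel [-0.08, -0.01, 29.76] roll 0.0
line dir px [  0.40575942  -0.91397995 248.72827    381.4925    ] cw from 0 (mod 180): 24
line dir px [  0.42422694  -0.9055559  220.97968    397.5726    ] cw from 0 (mod 180): 25
```

View pics/o2.png

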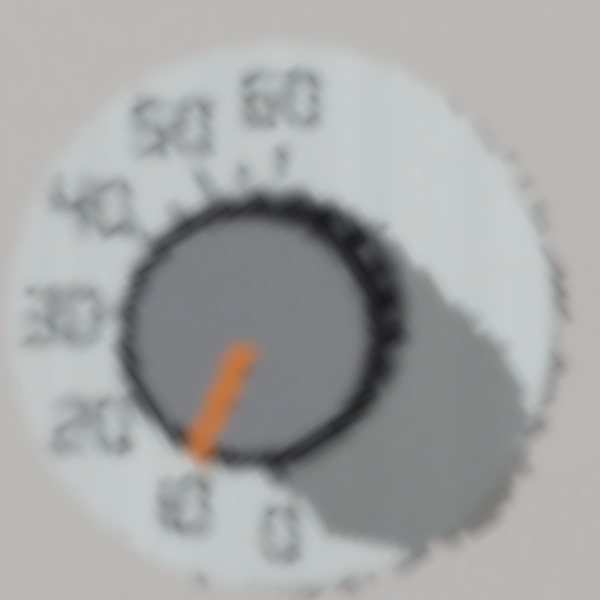

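The overhead view shows the line pointing at the 10 mark (about 25–27°, label 10 at (185,505)). It therefore needs +90° clockwise. One stroke from psi −53 to −143 keeps the post clear.

{"method": "arm_command", "body": {
  "rows": [
    {"fingers": 80,"travel": [0,0,4],"roll": 12},
    {"fingers": 80,"travel": [0,0,4],"roll": -12},
    {"fingers": 80,"travel": [0,0,8],"roll": -12},
    {"fingers": 80,"travel": [0,0,12],"roll": -12},
    {"fingers": 80,"travel": [0,0,16],"roll": -12},
    {"fingers": 80,"travel": [0,0,20],"roll": -12},
    {"fingers": 80,"travel": [0,0,22],"roll": -12},
    {"fingers": 80,"travel": [0,0,22],"roll": -12},
    {"fingers": 80,"travel": [0,0,22],"roll": -12}
  ]
}}

```text
time_s: 43.05
tcp_pos: [0.5592, 0.3653, 0.1132]
ee_rot: [[0.601, -0.799, 0.002], [-0.799, -0.601, 0.001], [0.001, -0.002, -1.0]]
wrist_force: [-0.1, 0.2, 1.1]
gripper_width: 0.8
```

```bash
python3 - <<'E'
from h import *
go((.558,.366,.036,-53))
tip(half=.07)
E
```

```text
t 43.05 tcp [0.5592 0.3653 0.1132] psi -53.03 w 0.8 F [-0.1  0.2  1.1]
(0.558, 0.366, 0.036, -53) travel [-0.13, 0.07, 7.72] roll -0.0
tcp [0.5592 0.3653 0.1132] lowest finger z [0.1281 0.1284 0.1287 0.1291 0.1295 0.1296 0.1302 0.1302 0.1303 0.1304
 0.131  0.1312] xy mean [0.5924 0.393 ]
```

{"method": "arm_command", "body": {
  "rows": [
    {"fingers": 80,"travel": [-0.1,0,2.5],"roll": 0},
    {"fingers": 80,"travel": [-0.1,0,4.5],"roll": 0},
    {"fingers": 80,"travel": [-0.1,0,6],"roll": 0},
    {"fingers": 80,"travel": [-0.1,0,7],"roll": 0},
    {"fingers": 80,"travel": [-0.1,0,7.7],"roll": 0},
    {"fingers": 80,"travel": [-0.1,0,7.7],"roll": 0}
  ]
}}

```text
time_s: 43.7
tcp_pos: [0.5576, 0.3664, 0.0343]
ee_rot: [[0.602, -0.799, -0.0], [-0.799, -0.602, -0.0], [0.0, 0.001, -1.0]]
wrist_force: [0.8, -0.0, -0.5]
gripper_width: 0.8
```

{"method": "arm_command", "body": {
  "rows": [
    {"fingers": 40,"travel": [0,0,0],"roll": 0},
    {"fingers": 40,"travel": [0,0,0],"roll": 0},
    {"fingers": 40,"travel": [0,0,0],"roll": 0},
    {"fingers": 40,"travel": [0,0,0],"roll": 0},
    {"fingers": 40,"travel": [0,0,0],"roll": 0},
    {"fingers": 40,"travel": [0,0,0],"roll": 0},
    {"fingers": 40,"travel": [0,0,0],"roll": 0}
  ]
}}

```text
time_s: 44.4
tcp_pos: [0.5583, 0.367, 0.0353]
ee_rot: [[0.602, -0.799, 0.001], [-0.799, -0.602, 0.001], [0.0, -0.002, -1.0]]
wrist_force: [-0.1, -0.3, 1.2]
gripper_width: 0.541
```

Gripped at 0.541 of the stroke, about 47 mm, which matches the sleeve. Turning.

{"method": "arm_command", "body": {
  "rows": [
    {"fingers": 40,"travel": [0,0,0],"roll": 5},
    {"fingers": 40,"travel": [0,0,0],"roll": 10},
    {"fingers": 40,"travel": [0,0,0],"roll": 15},
    {"fingers": 40,"travel": [0,0,0],"roll": 20},
    {"fingers": 40,"travel": [0,0,0],"roll": 25},
    {"fingers": 40,"travel": [0,0,0],"roll": 30},
    {"fingers": 40,"travel": [0,0,0],"roll": 35},
    {"fingers": 40,"travel": [0,0,0],"roll": 40},
    {"fingers": 40,"travel": [0,0,0],"roll": 45},
    {"fingers": 40,"travel": [0,0,0],"roll": 45}
  ]
}}

```text
time_s: 45.4
tcp_pos: [0.5583, 0.3671, 0.0353]
ee_rot: [[-0.139, -0.99, 0.002], [-0.99, 0.139, 0.001], [-0.001, -0.001, -1.0]]
wrist_force: [0.9, 1.5, 2.6]
gripper_width: 0.543
```

{"method": "arm_command", "body": {
  "rows": [
    {"fingers": 40,"travel": [0,0,0],"roll": 5},
    {"fingers": 40,"travel": [0,0,0],"roll": 10},
    {"fingers": 40,"travel": [0,0,0],"roll": 15},
    {"fingers": 40,"travel": [0,0,0],"roll": 20},
    {"fingers": 40,"travel": [0,0,0],"roll": 25},
    {"fingers": 40,"travel": [0,0,0],"roll": 30},
    {"fingers": 40,"travel": [0,0,0],"roll": 35},
    {"fingers": 40,"travel": [0,0,0],"roll": 40},
    {"fingers": 40,"travel": [0,0,0],"roll": 45},
    {"fingers": 40,"travel": [0,0,0],"roll": 45}
  ]
}}

```text
time_s: 46.4
tcp_pos: [0.5583, 0.367, 0.0353]
ee_rot: [[-0.798, -0.603, 0.002], [-0.603, 0.798, 0.001], [-0.002, -0.0, -1.0]]
wrist_force: [1.1, 0.8, 2.2]
gripper_width: 0.544
```

{"method": "arm_command", "body": {
  "rows": [
    {"fingers": 40,"travel": [0,0,0],"roll": 0},
    {"fingers": 40,"travel": [0,0,0],"roll": 0},
    {"fingers": 80,"travel": [0,0,0],"roll": 0},
    {"fingers": 80,"travel": [0,0,0],"roll": 0},
    {"fingers": 80,"travel": [0,0,0],"roll": 0},
    {"fingers": 80,"travel": [0,0,0],"roll": 0},
    {"fingers": 80,"travel": [0,0,-3],"roll": 0},
    {"fingers": 80,"travel": [0,0,-8],"roll": 0},
    {"fingers": 80,"travel": [0,0,-13],"roll": 0},
    {"fingers": 80,"travel": [0,0,-18],"roll": 0}
  ]
}}

```text
time_s: 47.4
tcp_pos: [0.5571, 0.3661, 0.2162]
ee_rot: [[-0.799, -0.602, -0.001], [-0.602, 0.799, -0.001], [0.001, -0.0, -1.0]]
wrist_force: [0.7, 1.0, 0.4]
gripper_width: 0.799
```

{"method": "arm_command", "body": {
  "rows": [
    {"fingers": 80,"travel": [0,0,-5],"roll": 0},
    {"fingers": 80,"travel": [0,0,-11],"roll": 0},
    {"fingers": 80,"travel": [0,0,-11],"roll": 0},
    {"fingers": 80,"travel": [0,0,-11],"roll": 0},
    {"fingers": 80,"travel": [0,0,-11],"roll": 0}
  ]
}}

```text
time_s: 47.9
tcp_pos: [0.5569, 0.3663, 0.3226]
ee_rot: [[-0.799, -0.602, -0.003], [-0.602, 0.799, -0.002], [0.004, 0.001, -1.0]]
wrist_force: [0.4, 0.0, -1.1]
gripper_width: 0.801
```

```bash
python3 - <<'E'
from h import *
go()
overhead('o3.png',z=.0325,half=.06); orange()
crowns(z0=.171,z1=.195,box=(.45,.65,-.02,.275),cams=('scene',))
E
```

```text
t 47.9 tcp [0.5569 0.3663 0.3226] psi -143.01 w 0.801 F [ 0.4  0.  -1.1]
line dir px [  0.9048569   0.4257158 194.47386   234.42789  ] cw from 0 (mod 180): 115
scene 43 orange off mm [ 8.6 14.6] clockwise from mark 0: 113
top 13 orange off mm [7.8 8.2] clockwise from mark 0: 126
scene 330 rectc 513.9 18.9 size 81 33 longaxis deg -6.9 ztop [179.7 183.8] rgb [69 65 60] med [517.9  23. ]
scene 371 rectc 523.6 90.5 size 81 34 longaxis deg -7.3 ztop [179.9 184.1] rgb [161 167 162] med [528.7  93.3]
scene 430 rectc 531.7 162.5 size 81 34 longaxis deg -8.7 ztop [180.3 184.1] rgb [62 61 60] med [537.1 165.7]
scene 508 rectc 540.6 234.7 size 81 34 longaxis deg -10.2 ztop [180.2 184.1] rgb [160 167 163] med [547.1 237.4]
```

View pics/o3.png

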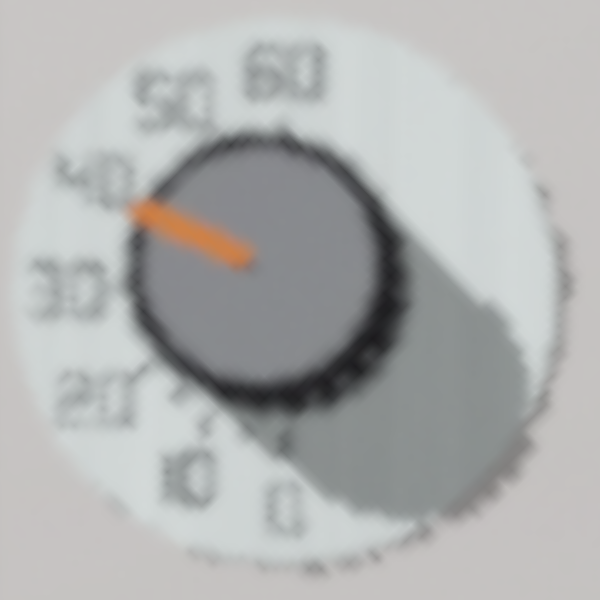

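The line points at the 40 label (~(95,183)). It reads 115°, with the same −5° bias it had at mark 10, so it turned exactly 90°. All four pairs are unmoved, so I'm handing in.

```bash
python3 -c "
from h import *
print(search_frame('top','cup')[:1],search_frame('top','dome')[:1]); print(finish_job())"
```

```text
[{'position': [0.7769, -0.2201, 0.0477], 'p': 0.75}] [{'position': [0.7837, -0.0637, 0.0567], 'p': 0.82}]
the job is handed in; nothing more can be done
None
```

All four pairs (white, black, blue and walnut) hang on the rail, and I turned the timer from mark 10 to mark 40 afterwards. The job was handed in at about 48 s; no verdict was reported.

**Headphones:** In the last check all four crowns were 71–73 mm apart with their band tops at about 0.182 m. They lay across the rail to within about 3° and were released and clear of one another.

**Timer:** The orange line points at the 40 label. My measured angle was 113–126°, and the best view gave 115°. That view had also read about 5° low at mark 10, so the turn was the intended 90°.

**Cup and dome:** Both were still within about 3 mm of where they started. The pink pair was never touched.

**What failed or disagreed:**
- **First grasps:** The first two tries at the white pair closed on nothing. The fingertips were about 25 mm higher than the reported TCP height implied, so I corrected for that using the depth camera.
- **Sideways offset:** The cameras and the reported pose differed by about 3 mm in y, which I allowed for.
- **Knocked aside:** I saw no pair move on its own during the run.

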